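Unload spent drying cartridges to the next station

TASK

Bring the carrier up the rail until it clicks in at the yellow load station. While it is there, unlatch every orange (spent) drying cartridge from the dock by pressing in its snap tab as you lift, and stand each upright in a cartridge pocket of the carrier, and stand the orange marker in the marker pocket; then push the loaded carrier on until it clicks in at the blue next station. Leave the green cartridge latched in the dock and the other things on the bench where they are.

Things in the scene. Friction and masses are not known exactly. Their poses are not given: they have to be found in the camera images.
- dock: White and teal dock fixed to the bench, 68 x 292 mm, 46 mm tall, with five snap bays in a row along its y axis (y = -112, -56, 0, 56, 112 mm), maybe one empty. Origin: on the bench, on the line of the bays, at its middle. A cartridge in a bay stands with its underside 12 mm above the bench, its tab towards the dock's +x side, 1.5 mm of play, and must rise 34 mm to be out of the bay.
- carrier (a joint): Position (m) of the carrier along the rail slide, growing along the rail's +y: 0 at the load station (yellow mark), 0.16 at the next station (blue mark). Range -0.125 to 0.175. It slides with about 1 N of friction; at each station a sprung detent clicks in and centres it from within about 4 mm, and takes about 5 N to leave.
- tray (a point): The carrier: white tray on the rail, 76 x 274 mm outside, along the rail (y). Point: centre of its inner floor, 34 mm above the bench; x across the rail, y along the rail in the sense of growing carrier position, z up. Five pockets in a row along y, each 68 mm (x) by 50 mm (y) inside, 28 mm deep, walls 4 mm. Red pointers at its middle.
- marker_pocket (a point): Centre of the floor of the marker pocket (orange floor), the pocket nearest the handle, 108 mm from the tray's centre along -y.
- pocket1 (a point): Centre of the floor of the first cartridge pocket (tray y = -54 mm). One cartridge per pocket fits, with its x axis across the rail.
- pocket2 (a point): Centre of the floor of the second cartridge pocket (tray y = 0).
- pocket3 (a point): Centre of the floor of the third cartridge pocket (tray y = 54 mm).
- pocket4 (a point): Centre of the floor of the fourth cartridge pocket (tray y = 108 mm).
- handle (a point): Upright steel handle post of the carrier, 16 mm in diameter, from 34 to 110 mm above the bench, with a black ball (19 mm) round its top, standing 157 mm from the tray's centre along -y (20 mm outside the tray's end). Point: on the post's axis, 90 mm above the bench. It can be gripped from above or pushed.
- load_station (a point): Load station: yellow marks on the rail's edges, 8 mm above the bench; the tray's middle (red pointers) stands over it at carrier position 0. x, y as the rail.
- next_station (a point): Next station: blue marks on the rail's edges, 160 mm farther along the rail's +y.
- marker_centre (a point): Spent-batch marker: orange disc 44 mm in diameter, 16 mm thick, with a black knob stem 18 mm in diameter rising to 52 mm above its underside; 0.10 to 0.21 kg. Stands loose on the bench. Point: on its axis, 26 mm above the underside; z up.
- spent1_centre (a point): Cartridge: white upright canister 26 x 26 mm, 88 mm tall, 0.09 to 0.16 kg, with orange cap and windows and an orange snap tab on its +x side; spent, one of 3 or 4, may be absent. Point: canister's centre, 44 mm above its underside; z up, x towards the tab. Footprint with tab and catch 48 x 26 mm (x from -13 to +35 mm). To free it, pinch tab and opposite face (41 mm apart, 33 when pressed) 55 to 75 mm above the underside, lift.
- spent1_tab (a point): Point on the outer face of this cartridge's snap tab, 28 mm from the axis (20 when pressed), 64 mm above the underside. Tab: plate 18 mm wide, 5 thick, 8 to 80 mm above the underside. It presses 8 mm inward, to a stop, against 3 N (rest) to 6.5 N. A catch low on it, 10 to 20 mm up, juts 7 mm out under the dock's latch bar: it cannot be lifted unless pressed in 6 mm or more.
- spent2_centre (a point): Cartridge: white upright canister 26 x 26 mm, 88 mm tall, 0.09 to 0.16 kg, with orange cap and windows and an orange snap tab on its +x side; spent, one of 3 or 4, may be absent. Point: canister's centre, 44 mm above its underside; z up, x towards the tab. Footprint with tab and catch 48 x 26 mm (x from -13 to +35 mm). To free it, pinch tab and opposite face (41 mm apart, 33 when pressed) 55 to 75 mm above the underside, lift.
- spent2_tab (a point): Point on the outer face of this cartridge's snap tab, 28 mm from the axis (20 when pressed), 64 mm above the underside. Tab: plate 18 mm wide, 5 thick, 8 to 80 mm above the underside. It presses 8 mm inward, to a stop, against 3 N (rest) to 6.5 N. A catch low on it, 10 to 20 mm up, juts 7 mm out under the dock's latch bar: it cannot be lifted unless pressed in 6 mm or more.
- spent3_centre (a point): Cartridge: white upright canister 26 x 26 mm, 88 mm tall, 0.09 to 0.16 kg, with orange cap and windows and an orange snap tab on its +x side; spent, one of 3 or 4, may be absent. Point: canister's centre, 44 mm above its underside; z up, x towards the tab. Footprint with tab and catch 48 x 26 mm (x from -13 to +35 mm). To free it, pinch tab and opposite face (41 mm apart, 33 when pressed) 55 to 75 mm above the underside, lift.
- spent3_tab (a point): Point on the outer face of this cartridge's snap tab, 28 mm from the axis (20 when pressed), 64 mm above the underside. Tab: plate 18 mm wide, 5 thick, 8 to 80 mm above the underside. It presses 8 mm inward, to a stop, against 3 N (rest) to 6.5 N. A catch low on it, 10 to 20 mm up, juts 7 mm out under the dock's latch bar: it cannot be lifted unless pressed in 6 mm or more.
- spent4_centre (a point): Cartridge: white upright canister 26 x 26 mm, 88 mm tall, 0.09 to 0.16 kg, with orange cap and windows and an orange snap tab on its +x side; spent, one of 3 or 4, may be absent. Point: canister's centre, 44 mm above its underside; z up, x towards the tab. Footprint with tab and catch 48 x 26 mm (x from -13 to +35 mm). To free it, pinch tab and opposite face (41 mm apart, 33 when pressed) 55 to 75 mm above the underside, lift.
- spent4_tab (a point): Point on the outer face of this cartridge's snap tab, 28 mm from the axis (20 when pressed), 64 mm above the underside. Tab: plate 18 mm wide, 5 thick, 8 to 80 mm above the underside. It presses 8 mm inward, to a stop, against 3 N (rest) to 6.5 N. A catch low on it, 10 to 20 mm up, juts 7 mm out under the dock's latch bar: it cannot be lifted unless pressed in 6 mm or more.
- fresh_centre (a point): Cartridge: white upright canister 26 x 26 mm, 88 mm tall, 0.09 to 0.16 kg, with a green cap, blue windows and a green snap tab on its +x side; fresh, stays latched in the dock. Point: canister's centre, 44 mm above its underside; z up, x towards the tab. Footprint with tab and catch 48 x 26 mm (x from -13 to +35 mm).
- beaker: Glass beaker, 60 mm wide, 65 mm tall, stands loose on the bench. Origin: centre of its underside. Bystander: leave alone.
- dish: White ceramic dish, 80 mm wide, 18 mm tall, loose. Origin: centre of its underside. Bystander: leave alone.

How it is judged:
By the outcome, as a careful person would: the job done as asked, in the order asked, and still so for the second after the job is handed in, with the robot touching nothing.
Of spent1, spent2, spent3, spent4 only 3 to 4 are there at a start; the rules pass over those that are not, and their reading is None.
At some moment in a run one of marker may be knocked a few centimetres aside while the robot is not near it.
It also fails if it takes over 192 s, if anything falls off the work surface, if the arm or the gripper's body presses on something with over 40 N, if the wrist force passes 120 N, or if a joint passes its speed limit or range.

ROBOT

A 6-joint arm with a two-finger parallel gripper is mounted at the origin on the work surface. World frame = base frame: x ahead of the robot, y to its left, z up, the work surface at z = 0. Lengths are in m, angles in rad, forces in N, time in s.
With the tool pointing down it reaches from about 0.325 to 0.775 m from the base axis. Payload 9.3 kg.
Tool frame: the origin (TCP) lies at the very end of the fingers, on their centre line; the grasp point (between the pads) lies 19 mm behind it; z points along the fingers, y is the line along which they close (so a half turn about z gives the same grasp; the last joint's range is limited). The gripper opens to 85 mm and grips with 20 to 120 N. Pads are 22 mm wide; open, the fingers measure 114 mm over their backs; the gripper's body (76 mm by 85 mm) begins 54 mm behind the grasp point. The pads swing forward as they close: fully open they stand 13 mm farther back than shut.
Start: joints at [-1.337, 0.259, 0.021, 1.334, 0, 1.418], TCP at [0.207, -0.509, 0.231] pointing down, gripper open.
Joint ranges: [-3.04, 3.04], [-0.91, 1.82], [-1.04, 1.36], [-1.92, 1.95], [-1.52, 1.45], [-3.14, 3.14]. Speed limits (rad/s): [2.22, 2.22, 2.79, 3.14, 3.14, 3.14].

INTERFACE

Orientations are given as a unit quaternion [w, x, y, z].
In Python, from rig import status, vision, bot, recognise, trace gives the robot as it stands.
- The arm moves only by the tool servo_tool, never from a script. Its argument "commands" is a list of rows, each an object of numbers: "x", "y", "z": the shift along the tool's x, y, z in m; "ax", "ay", "az": the turn, a rotation vector about the tool's x, y, z in degrees; "fingers": the opening, from 0 (shut) to 1 (fully open). A call has 1 to 10 rows; each row shifts and turns the commanded pose from where the row before left it, along the tool's axes as they then stand; what a row does not reach is not made up. A row lasts 1/12 s, in which the tool goes at most 41.7 mm and 7.16 degrees, less where a joint would pass 70% of its speed; a pose out of reach is approached as far as the arm can. A call is refused whole if a number of a shift passes 0.0417 or a number of a turn 7.16, either way. A call with a gripper value outside its range is refused whole. The fingers move at their own pace and stop on an object; "grip_force" is the grip in N (left out, the last holds). Time passes only in rows, so rows that do not move let the fingers close. It gives the time, the measured TCP pose, the force, the opening and the grip force at its end, in the units of the state.
- status.sense(): the state, without advancing time (a new reading comes with each control period).
- vision.snapshot(name): name is "side" or "top" or "wrist"; returns the picture (400x640x3 uint8, red, green, blue); there is no depth.
- vision.get_calibration(name): a dict with "K" (3x3 intrinsics, pixels), "position" and "orientation" of the camera in the world. Camera axes: x right, y down, z forward; pixel columns grow to the right and rows downward; lengths in m; the calibration is good to about 2 mm. A picture is of the moment at which its call begins: read the wrist's pose just before it. get_calibration takes no time and is no camera call; for the wrist camera it gives the pose at the moment of the call.
- bot.job_done(): hands the job in; it is judged then, once.
Trained networks look in the newest picture that a camera, given by its name, has taken for a name from the list of things; names that differ only in an ending like _2 or _b are one class to them, and where a whole thing is asked for, a point or a joint stands for the part that bears it (a point fixed in the world has none). Each returns a list of dicts, best first, with "p" (0 to 1); they miss things now and then, are a little off and sometimes report something else, mostly with a low value. They report only what shows in the picture. A call takes as long as a camera call.
- recognise(camera, thing): "box" ([left, top, right, bottom] in pixels, round what is visible of it).
- trace(camera, thing): "mask" (400x640 bool, what is visible of it) and "box" ([left, top, right, bottom] in pixels, round what is visible of it).
The state is a dict: "time": time; "joint_positions": joint angles; "dq": joint speeds; "joint_efforts": joint torques, N m; "eef_pos": TCP position; "orientation": TCP orientation; "wrist_force": force on the tool from outside, world axes, zero at the start; "wrist_torque": the same for the moment, N m; "opening": finger opening in m; "grasp_force": force on a finger pad.
Only numpy, scipy, OpenCV 4.12 (cv2) and the standard library are available. Lean on these libraries where they do the work, as an engineer would, in place of code of your own. Each camera call takes 0.05 s, during which the arm holds its last target. There are 200 camera calls.

## Working session

There is one attempt and no reset: what is moved stays moved. The work goes in short steps, Python scripts to look and compute and a tool call to move; the robot and the scene stay as the last step left them, time stands still between calls to the robot, and variables do not carry over. Pictures are saved under pics/ and viewed, at most 14 in all, crops included, and the job is handed in when it is done.

Besides the shell and the picture viewer there is one more tool, called after ">>>" as name(argument=value, ...), one argument or row to a line, values as JSON. servo_tool: Moves the arm, as the interface text tells. Its arguments: {"type":"object","properties":{"commands":{"type":"array"},"grip_force":{"type":"number"}},"required":["commands"]}

```bash
ls; mkdir -p pics
python3 - <<'E'
from rig import status, vision
import cv2
s=status.sense();print({k:s[k] for k in('time','eef_pos','orientation','opening','wrist_force')})
for n in('top','side'):
    cv2.imwrite(f'pics/{n}0.png',vision.snapshot(n)[:,:,::-1]); c=vision.get_calibration(n);print(n,c)
print(vision.get_calibration('wrist'))
E
```

```text
pics
{'time': 0.0, 'eef_pos': array([ 0.20738772, -0.50906061,  0.23065326]), 'orientation': array([-7.01026862e-04,  9.81357039e-01,  1.92192273e-01, -3.33549191e-05]), 'opening': 0.0855551236278162, 'wrist_force': array([-0.85824736, -0.44286728, -0.57734712])}
top {'K': array([[465.14984666,   0.        , 316.86349877],
       [  0.        , 465.14984666, 199.77706662],
       [  0.        ,   0.        ,   1.        ]]), 'position': array([0.45185534, 0.06647054, 1.14755968]), 'orientation': array([ 0.05161228, -0.69460653,  0.71660433, -0.03655369])}
side {'K': array([[497.18302211,   0.        , 309.42075946],
       [  0.        , 497.18302211, 203.81010631],
       [  0.        ,   0.        ,   1.        ]]), 'position': array([0.00413329, 0.73345555, 0.8171378 ]), 'orientation': array([ 0.14370879, -0.30011602,  0.85584692, -0.39598512])}
{'K': array([[311.96614584,   0.        , 322.29527306],
       [  0.        , 311.96614584, 197.08378049],
       [  0.        ,   0.        ,   1.        ]]), 'position': array([ 0.27965721, -0.47989368,  0.37346528]), 'orientation': array([ 0.12847173,  0.81949255, -0.55165192, -0.08721889])}
```

View pics/top0.png

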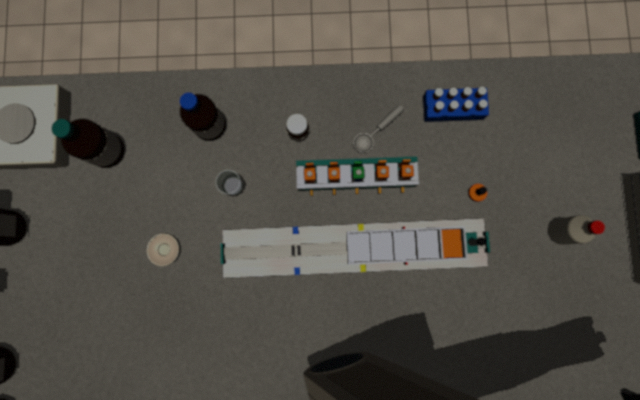

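View pics/side0.png

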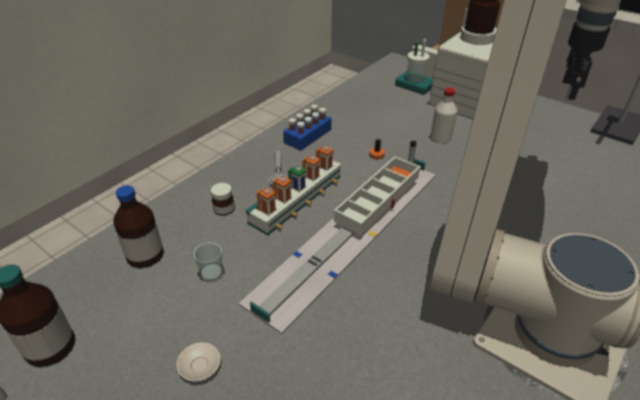

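```bash
cat > h.py <<'E'
import numpy as np, cv2
from scipy.spatial.transform import Rotation as R
from rig import status, vision, bot, recognise, trace
def rot(q): return R.from_quat([q[1],q[2],q[3],q[0]]).as_matrix()
def ground(cal,px,z):
    "pixel(s) -> world point at height z"
    px=np.atleast_2d(px).astype(float)
    d=np.c_[px,np.ones(len(px))]@np.linalg.inv(cal['K']).T@rot(cal['orientation']).T
    return cal['position']+d*((z-cal['position'][2])/d[:,2])[:,None]
def proj(cal,P):
    c=(np.atleast_2d(P)-cal['position'])@rot(cal['orientation'])@cal['K'].T
    return c[:,:2]/c[:,2:]
def blobs(img,lo,hi,amin=4,roi=None):
    "HSV colour blobs -> area, centroid"
    m=cv2.inRange(cv2.cvtColor(img,cv2.COLOR_RGB2HSV),lo,hi)
    n,_,st,c=cv2.connectedComponentsWithStats(m)
    return [(int(st[i,4]),*np.round(c[i],1)) for i in range(1,n) if st[i,4]>=amin]
def yaw():
    q=status.sense()['orientation'];m=rot(q);return np.degrees(np.arctan2(m[1,0],m[0,0])),m[:,2]
E
python3 - <<'E'
from h import *
np.set_printoptions(precision=4,suppress=True)
im=vision.snapshot('top');c=vision.get_calibration('top')
for n,lo,hi,z in(('yellow',(22,120,80),(35,255,255),.008),('blue',(100,150,60),(125,255,255),.008),('orange',(5,150,70),(18,255,255),.1),('red',(0,150,60),(4,255,255),.03),('green',(45,80,30),(75,255,255),.1)):
    for b in blobs(im,lo,hi):print(n,b,ground(c,b[1:],z)[0][:2])
for t in('dock','tray','handle','marker_centre','spent1_centre','fresh_centre','beaker','dish'):
    for r in trace('top',t)[:5]:
        m=r['mask'];rr=cv2.minAreaRect(np.argwhere(m)[:,::-1].astype(np.float32));print(t,round(r['p'],2),np.round(r['box'],1),np.round(rr[0],1),np.round(rr[1],1),round(rr[2],2))
E
```

```text
yellow (34, np.float64(360.4), np.float64(226.5)) [ 0.5258 -0.0159]
yellow (35, np.float64(362.9), np.float64(268.0)) [ 0.4252 -0.0178]
blue (895, np.float64(453.9), np.float64(104.8)) [ 0.8247 -0.2633]
blue (213, np.float64(188.0), np.float64(100.6)) [0.8611 0.4101]
blue (20, np.float64(295.4), np.float64(229.8)) [0.5227 0.1435]
blue (21, np.float64(296.6), np.float64(270.6)) [0.4237 0.1429]
orange (14, np.float64(406.4), np.float64(160.4)) [ 0.6675 -0.1203]
orange (19, np.float64(382.0), np.float64(161.0)) [ 0.6681 -0.0647]
orange (17, np.float64(309.1), np.float64(163.9)) [0.6671 0.1022]
orange (19, np.float64(333.0), np.float64(163.0)) [0.6673 0.0474]
orange (110, np.float64(381.8), np.float64(171.4)) [ 0.6439 -0.0631]
orange (108, np.float64(406.5), np.float64(170.5)) [ 0.6441 -0.1193]
orange (98, np.float64(309.9), np.float64(173.7)) [0.6442 0.101 ]
orange (101, np.float64(333.5), np.float64(173.2)) [0.6435 0.047 ]
orange (190, np.float64(476.4), np.float64(192.6)) [ 0.5882 -0.2735]
orange (10, np.float64(356.5), np.float64(191.0)) [ 0.6007 -0.0037]
orange (11, np.float64(379.2
[... 516 characters left out ...]
y 0.73 [343.8 228.3 488.4 265.5] [415.  244.3] [ 35.1 138. ] 88.73
handle 0.94 [349.  226.4 487.6 267.9] [415. 245.] [ 38. 138.] 90.0
handle 0.53 [219.6 218.5 490.5 279. ] [354.5 247.6] [ 48. 269.] 87.44
marker_centre 0.62 [469.8 185.1 487.2 200.4] [477.  192.5] [17. 18.] 90.0
marker_centre 0.59 [372.  160.6 385.8 165.9] [380. 163.] [ 6. 10.] 90.0
spent1_centre 0.74 [397.3 158.5 414.6 179.9] [405.  169.5] [21. 16.] 90.0
fresh_centre 0.5 [350.6 159.9 365.4 184.5] [356. 171.] [20. 12.] 90.0
fresh_centre 0.36 [347.6 224.6 488.2 268. ] [415. 245.] [ 38. 138.] 90.0
beaker 0.58 [216.9 170.2 240.5 195.1] [228.5 183. ] [26.2 23.3] 45.0
dish 0.85 [147.9 234.  176.5 264.1] [162.  249.5] [31. 30.] 90.0
```

```bash
python3 -c "
import cv2;i=cv2.imread('pics/top0.png')[140:290,210:510];cv2.imwrite('pics/crop1.png',cv2.resize(i,(780,390),interpolation=cv2.INTER_CUBIC))"
```

```text
(no output)
```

View pics/crop1.png

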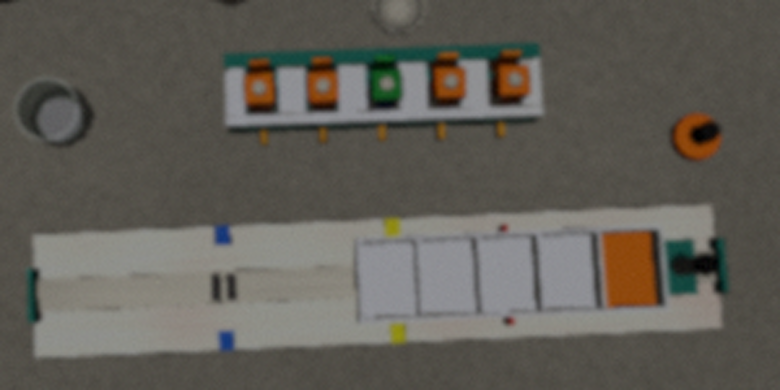

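>>> servo_tool(
  commands=[
    {"x":0.0373,"y":-0.0111},
    {"x":0.0373,"y":-0.0111},
    {"x":0.0373,"y":-0.0111},
    {"x":0.0373,"y":-0.0111},
    {"x":0.0373,"y":-0.0111},
    {"x":0.0373,"y":-0.0111},
    {"x":0.0373,"y":-0.0111},
    {"x":0.0373,"y":-0.0111},
    {"x":0.0373,"y":-0.0111},
  ],
)

```text
validation failed for argument at $.co...
```

>>> servo_tool(
  commands=[
    {"az":-6.88},
    {"az":-6.88},
    {"az":-6.88},
    {"az":-6.88},
    {"az":-6.88},
    {"az":-6.88},
    {"az":-6.88},
    {"az":-6.88},
    {"az":-6.88},
    {"az":-6.88},
  ],
)

```text
validation failed for argument at $.co...
```

Run:
```python
from h import *
np.set_printoptions(precision=4,suppress=True)
print(status.sense()['eef_pos'],yaw(),status.sense()['wrist_force'])
c=vision.get_calibration('top')
print('red',ground(c,[[403.5,227.7],[405.8,263.5]],.02)[:,:2],'ball',ground(c,[[482.3,241.2]],.105)[:,:2])
w=vision.get_calibration('wrist');im=vision.snapshot('wrist');cv2.imwrite('pics/w1.png',im[:,:,::-1])
print(w['position'],rot(w['orientation'])[:,2])
print('pred handle px',proj(w,[[.48,-.29,.105]]))
```

```text
[ 0.2075 -0.5094  0.2313] (np.float64(22.163582377419527), array([-0., -0., -1.])) [ 0.1907  1.1944 -0.3425]
red [[ 0.5189 -0.1187]
 [ 0.4332 -0.1197]] ball [[ 0.4785 -0.277 ]]
[ 0.2797 -0.48    0.374 ] [-0.2844 -0.1154 -0.9517]
pred handle px [[ 145.0097 -379.3288]]
```

View pics/w1.png

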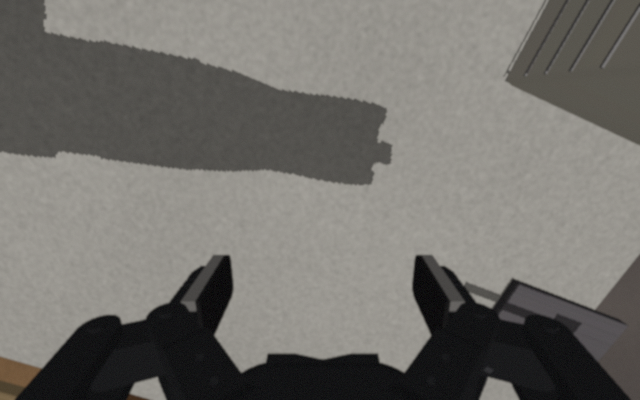

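The wrist picture shows only the open fingers (tips about (220,260) and (425,260)) over empty bench, because the moves were refused. I'll send a single row with every field to see what the tool accepts.

>>> servo_tool(
  commands=[
    {"x":0.0373,"y":-0.0111,"z":0,"ax":0,"ay":0,"az":0,"fingers":1},
  ],
  grip_force=30,
)

```text
time: 0.68
eef_pos: [0.235, -0.488, 0.2307]
orientation: [0.0, 0.982, 0.19, -0.001]
wrist_force: [1.7, 0.4, -0.8]
opening: 0.0857
grasp_force: 0.0
```

>>> servo_tool(
  commands=[
    {"x":0.0373,"y":-0.0111,"z":0,"ax":0,"ay":0,"az":0,"fingers":1},
    {"x":0.0373,"y":-0.0111,"z":0,"ax":0,"ay":0,"az":0,"fingers":1},
    {"x":0.0373,"y":-0.0111,"z":0,"ax":0,"ay":0,"az":0,"fingers":1},
    {"x":0.0373,"y":-0.0111,"z":0,"ax":0,"ay":0,"az":0,"fingers":1},
    {"x":0.0373,"y":-0.0111,"z":0,"ax":0,"ay":0,"az":0,"fingers":1},
    {"x":0.0373,"y":-0.0111,"z":0,"ax":0,"ay":0,"az":0,"fingers":1},
    {"x":0.0373,"y":-0.0111,"z":0,"ax":0,"ay":0,"az":0,"fingers":1},
    {"x":0.0373,"y":-0.0111,"z":0,"ax":0,"ay":0,"az":0,"fingers":1},
  ],
)

```text
time: 1.35
eef_pos: [0.482, -0.2887, 0.2315]
orientation: [0.0, 0.981, 0.192, 0.0]
wrist_force: [-0.5, 0.2, 0.7]
opening: 0.0855
grasp_force: 0.0
```

>>> servo_tool(
  commands=[
    {"x":0,"y":0,"z":0,"ax":0,"ay":0,"az":-6.88,"fingers":1},
    {"x":0,"y":0,"z":0,"ax":0,"ay":0,"az":-6.88,"fingers":1},
    {"x":0,"y":0,"z":0,"ax":0,"ay":0,"az":-6.88,"fingers":1},
    {"x":0,"y":0,"z":0,"ax":0,"ay":0,"az":-6.88,"fingers":1},
    {"x":0,"y":0,"z":0,"ax":0,"ay":0,"az":-6.88,"fingers":1},
    {"x":0,"y":0,"z":0,"ax":0,"ay":0,"az":-6.88,"fingers":1},
    {"x":0,"y":0,"z":0,"ax":0,"ay":0,"az":-6.88,"fingers":1},
    {"x":0,"y":0,"z":0,"ax":0,"ay":0,"az":-6.88,"fingers":1},
    {"x":0,"y":0,"z":0,"ax":0,"ay":0,"az":-6.88,"fingers":1},
    {"x":0,"y":0,"z":0,"ax":0,"ay":0,"az":-6.88,"fingers":1},
  ],
)

```text
time: 2.18
eef_pos: [0.4807, -0.2902, 0.2313]
orientation: [0.0, 0.699, 0.715, 0.0]
wrist_force: [-0.0, 0.6, -0.6]
opening: 0.0852
grasp_force: 0.0
```

Run:
```python
from h import *
np.set_printoptions(precision=4,suppress=True)
print(status.sense()['eef_pos'],yaw(),status.sense()['wrist_force'])
w=vision.get_calibration('wrist');im=vision.snapshot('wrist');cv2.imwrite('pics/w2.png',im[:,:,::-1])
print(w['position'],rot(w['orientation']))
print('pred ball px',proj(w,[[.4785,-.277,.105]]))
```

```text
[ 0.4807 -0.2902  0.2313] (np.float64(91.30287623691606), array([ 0., -0., -1.])) [-0.0032  0.6331 -0.6126]
[ 0.4784 -0.212   0.374 ] [[ 0.9998  0.0208  0.0059]
 [ 0.0216 -0.9516 -0.3064]
 [-0.0007  0.3065 -0.9519]]
pred ball px [[320.9903 173.85  ]]
```

View pics/w2.png

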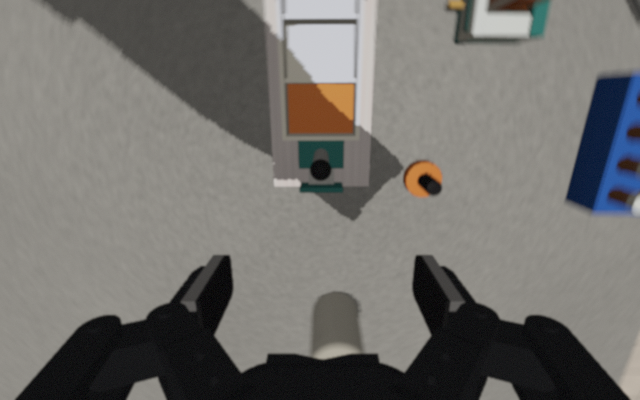

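The ball on the handle is at about (320,168), the marker at (424,180), and the orange marker pocket at (320,108). I'll grip the handle now.

>>> servo_tool(
  commands=[
    {"x":0.0152,"y":-0.0027,"z":0,"ax":0,"ay":0,"az":0,"fingers":1},
    {"x":0,"y":0,"z":0.034,"ax":0,"ay":0,"az":0,"fingers":1},
    {"x":0,"y":0,"z":0.034,"ax":0,"ay":0,"az":0,"fingers":1},
    {"x":0,"y":0,"z":0.034,"ax":0,"ay":0,"az":0,"fingers":1},
    {"x":0,"y":0,"z":0.034,"ax":0,"ay":0,"az":0,"fingers":1},
    {"x":0,"y":0,"z":0.034,"ax":0,"ay":0,"az":0,"fingers":0.5},
    {"x":0,"y":0,"z":0,"ax":0,"ay":0,"az":0,"fingers":0},
    {"x":0,"y":0,"z":0,"ax":0,"ay":0,"az":0,"fingers":0},
    {"x":0,"y":0,"z":0,"ax":0,"ay":0,"az":0,"fingers":0},
    {"x":0,"y":0,"z":0,"ax":0,"ay":0,"az":0,"fingers":0},
  ],
  grip_force=30,
)

```text
time: 3.07
eef_pos: [0.4789, -0.2758, 0.0637]
orientation: [0.002, 0.701, 0.713, 0.0]
wrist_force: [-0.0, -0.2, 0.2]
opening: 0.0253
grasp_force: 0.0
```

>>> servo_tool(
  commands=[
    {"x":0,"y":0,"z":0,"ax":0,"ay":0,"az":0,"fingers":0},
    {"x":0,"y":0,"z":0,"ax":0,"ay":0,"az":0,"fingers":0},
    {"x":0,"y":0,"z":0,"ax":0,"ay":0,"az":0,"fingers":0},
  ],
)

```text
time: 3.32
eef_pos: [0.4788, -0.2758, 0.0635]
orientation: [0.002, 0.701, 0.713, 0.0]
wrist_force: [0.0, -0.0, 7.8]
opening: 0.0152
grasp_force: 29.2
```

Run:
```python
from h import *
np.set_printoptions(precision=4,suppress=True)
s=status.sense();print(s['eef_pos'],yaw()[0],s['wrist_force'],s['opening'],s['grasp_force'])
t=vision.snapshot('top');c=vision.get_calibration('top')
for z in(.02,.03):
  for b in blobs(t[215:280,380:440],(0,120,40),(4,255,255),2)+blobs(t[215:280,380:440],(172,120,40),(180,255,255),2):print(b,ground(c,[b[1]+380,b[2]+215],z)[0][:2])
```

```text
[ 0.4788 -0.2758  0.0635] 90.93663263953192 [ 0.02   -0.004   7.7972] 0.01519315158291549 29.15527045726776
```

>>> servo_tool(
  commands=[
    {"x":0.0127,"y":0,"z":0,"ax":0,"ay":0,"az":0,"fingers":0},
    {"x":0.0127,"y":0,"z":0,"ax":0,"ay":0,"az":0,"fingers":0},
    {"x":0.0127,"y":0,"z":0,"ax":0,"ay":0,"az":0,"fingers":0},
    {"x":0.0127,"y":0,"z":0,"ax":0,"ay":0,"az":0,"fingers":0},
    {"x":0.0127,"y":0,"z":0,"ax":0,"ay":0,"az":0,"fingers":0},
    {"x":0.0127,"y":0,"z":0,"ax":0,"ay":0,"az":0,"fingers":0},
    {"x":0.0127,"y":0,"z":0,"ax":0,"ay":0,"az":0,"fingers":0},
    {"x":0.0127,"y":0,"z":0,"ax":0,"ay":0,"az":0,"fingers":0},
    {"x":0,"y":0,"z":0,"ax":0,"ay":0,"az":0,"fingers":0},
    {"x":0,"y":0,"z":0,"ax":0,"ay":0,"az":0,"fingers":0},
  ],
)

```text
time: 4.2
eef_pos: [0.4774, -0.1734, 0.0635]
orientation: [0.002, 0.701, 0.713, 0.001]
wrist_force: [0.5, -0.2, 7.8]
opening: 0.0151
grasp_force: 29.8
```

Run:
```python
from h import *
np.set_printoptions(precision=4,suppress=True)
s=status.sense();print(s['eef_pos'],yaw()[0],s['wrist_force'],s['opening'],s['grasp_force'])
t=vision.snapshot('top');a=vision.snapshot('side')
i=cv2.resize(t[215:285,320:460],(700,350),interpolation=cv2.INTER_CUBIC);cv2.imwrite('pics/t3.png',np.vstack([i,cv2.resize(a[170:260,320:460],(700,450),interpolation=cv2.INTER_CUBIC)[:249]])[:,:,::-1])
```

```text
[ 0.4774 -0.1734  0.0635] 90.99662419336828 [ 0.5032 -0.195   7.8086] 0.015064194068008227 29.812764823436737
```

View pics/t3.png

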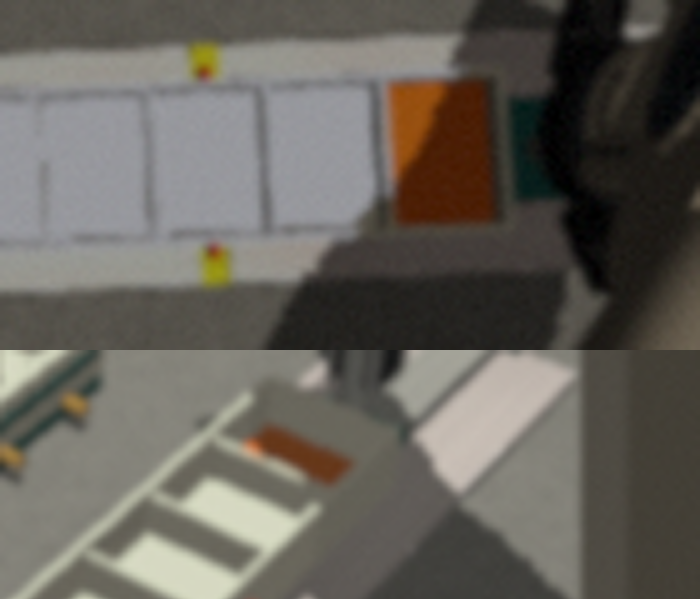

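>>> servo_tool(
  commands=[
    {"x":0,"y":0,"z":0,"ax":0,"ay":0,"az":0,"fingers":1},
    {"x":0,"y":0,"z":0,"ax":0,"ay":0,"az":0,"fingers":1},
    {"x":0,"y":0,"z":0,"ax":0,"ay":0,"az":0,"fingers":1},
    {"x":0,"y":0,"z":0,"ax":0,"ay":0,"az":0,"fingers":1},
    {"x":0,"y":0,"z":0,"ax":0,"ay":0,"az":0,"fingers":1},
    {"x":0,"y":0,"z":-0.0335,"ax":0,"ay":0,"az":0.2,"fingers":1},
    {"x":0,"y":0,"z":-0.0335,"ax":0,"ay":0,"az":0.2,"fingers":1},
    {"x":0,"y":0,"z":-0.0335,"ax":0,"ay":0,"az":0.2,"fingers":1},
    {"x":0,"y":0,"z":-0.0335,"ax":0,"ay":0,"az":0.2,"fingers":1},
    {"x":0,"y":0,"z":-0.0335,"ax":0,"ay":0,"az":0.2,"fingers":1},
  ],
)

```text
time: 5.13
eef_pos: [0.4757, -0.1733, 0.2304]
orientation: [-0.0, 0.707, 0.707, -0.0]
wrist_force: [1.3, -0.6, -0.5]
opening: 0.0856
grasp_force: 0.0
```

>>> servo_tool(
  commands=[
    {"x":-0.003,"y":0.0333,"z":0,"ax":0,"ay":0,"az":0,"fingers":1},
    {"x":-0.003,"y":0.0333,"z":0,"ax":0,"ay":0,"az":0,"fingers":1},
    {"x":-0.003,"y":0.0333,"z":0,"ax":0,"ay":0,"az":0,"fingers":1},
    {"x":-0.003,"y":0.0333,"z":0,"ax":0,"ay":0,"az":0,"fingers":1},
    {"x":-0.003,"y":0.0333,"z":0,"ax":0,"ay":0,"az":0,"fingers":1},
    {"x":0,"y":0,"z":0,"ax":0,"ay":0,"az":0,"fingers":1},
  ],
)

```text
time: 5.63
eef_pos: [0.6468, -0.189, 0.2257]
orientation: [-0.001, 0.707, 0.707, -0.0]
wrist_force: [-0.1, 0.5, -0.7]
opening: 0.0854
grasp_force: 0.0
```

Run:
```python
from h import *
np.set_printoptions(precision=4,suppress=True)
print(status.sense()['eef_pos'],yaw())
w=vision.get_calibration('wrist');im=vision.snapshot('wrist');cv2.imwrite('pics/w4.png',im[:,:,::-1])
for b in blobs(im,(5,150,70),(18,255,255),30):print(b,ground(w,b[1:],.1)[0][:2])
for r in trace('wrist','spent1_centre')[:4]:
    m=cv2.minAreaRect(np.argwhere(r['mask'])[:,::-1].astype(np.float32));print(r['p'],np.round(r['box']),m)
t=vision.snapshot('top');print('red/yellow ok?',blobs(t[215:280,340:380],(0,120,40),(4,255,255),2),blobs(t[215:280,340:380],(22,120,80),(35,255,255)))
```

```text
[ 0.6468 -0.189   0.2257] (np.float64(90.00101072350843), array([-0.0014,  0.0011, -1.    ]))
(1204, np.float64(326.8), np.float64(39.5)) [ 0.6495 -0.0683]
(2575, np.float64(150.4), np.float64(107.8)) [ 0.5035 -0.1192]
(905, np.float64(326.4), np.float64(108.9)) [ 0.6493 -0.1203]
(642, np.float64(287.0), np.float64(252.6)) [ 0.6119 -0.2529]
0.58 [303.  94. 353. 126.] ((328.5, 110.0), (32.0, 49.0), 90.0)
red/yellow ok? [] [(28, np.float64(20.4), np.float64(11.1)), (24, np.float64(22.5), np.float64(53.1))]
```

View pics/w4.png

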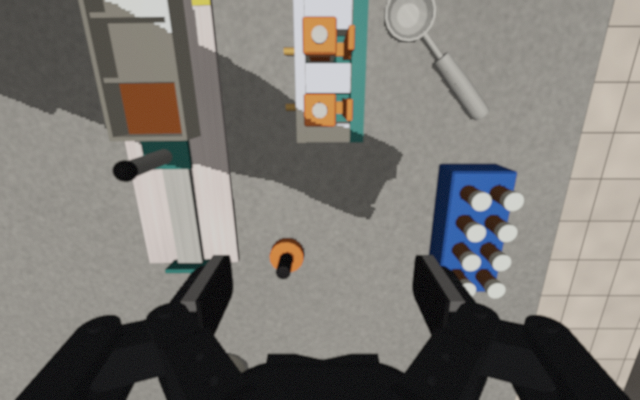

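The cap centres show at (319,109) and (319,34), which puts the dock row at x≈0.6435, matching the top camera. I'll go for the -y cartridge.

>>> servo_tool(
  commands=[
    {"x":0.0345,"y":0,"z":0,"ax":0,"ay":0,"az":0,"fingers":1},
    {"x":0.0345,"y":0,"z":0,"ax":0,"ay":0,"az":0,"fingers":1},
    {"x":0,"y":0,"z":0.034,"ax":0,"ay":0,"az":0,"fingers":1},
    {"x":0,"y":0,"z":0.034,"ax":0,"ay":0,"az":0,"fingers":1},
    {"x":0,"y":0,"z":0.034,"ax":0,"ay":0,"az":0,"fingers":1},
    {"x":0,"y":0,"z":0.034,"ax":0,"ay":0,"az":0,"fingers":1},
    {"x":0,"y":0,"z":0.034,"ax":0,"ay":0,"az":0,"fingers":1},
    {"x":0,"y":0,"z":0,"ax":0,"ay":0,"az":0,"fingers":1},
  ],
)

```text
time: 6.45
eef_pos: [0.6381, -0.1186, 0.0534]
orientation: [-0.004, 0.707, 0.707, -0.002]
wrist_force: [-1.3, -0.1, -0.5]
opening: 0.085
grasp_force: 0.0
```

>>> servo_tool(
  commands=[
    {"x":0,"y":0,"z":0,"ax":0,"ay":0,"az":0,"fingers":0.3},
    {"x":0,"y":0,"z":0,"ax":0,"ay":0,"az":0,"fingers":0.2},
    {"x":0,"y":0,"z":0,"ax":0,"ay":0,"az":0,"fingers":0.2},
    {"x":0,"y":0,"z":0,"ax":0,"ay":0,"az":0,"fingers":0.2},
    {"x":0,"y":0,"z":0,"ax":0,"ay":0,"az":0,"fingers":0.2},
    {"x":0,"y":0,"z":0,"ax":0,"ay":0,"az":0,"fingers":0.2},
    {"x":0,"y":0,"z":0,"ax":0,"ay":0,"az":0,"fingers":0.2},
  ],
)

```text
time: 7.03
eef_pos: [0.6453, -0.1202, 0.062]
orientation: [0.003, 0.707, 0.707, 0.002]
wrist_force: [4.9, -0.5, 8.2]
opening: 0.0306
grasp_force: 30.7
```

Run:
```python
from h import *
s=status.sense();print(s['eef_pos'],yaw(),s['wrist_force'],s['opening'],s['grasp_force'])
t=vision.snapshot('top');a=vision.snapshot('side')
cv2.imwrite('pics/s5.png',cv2.resize(a[110:260,220:420],(800,600),interpolation=cv2.INTER_CUBIC)[:,:,::-1])
```

```text
[ 0.64527552 -0.12018512  0.06202609] (np.float64(89.97217751465621), array([ 0.00725753, -0.001741  , -0.99997215])) [ 4.87677086 -0.46871725  8.22938073] 0.03063452529650016 30.688648223876953
```

View pics/s5.png

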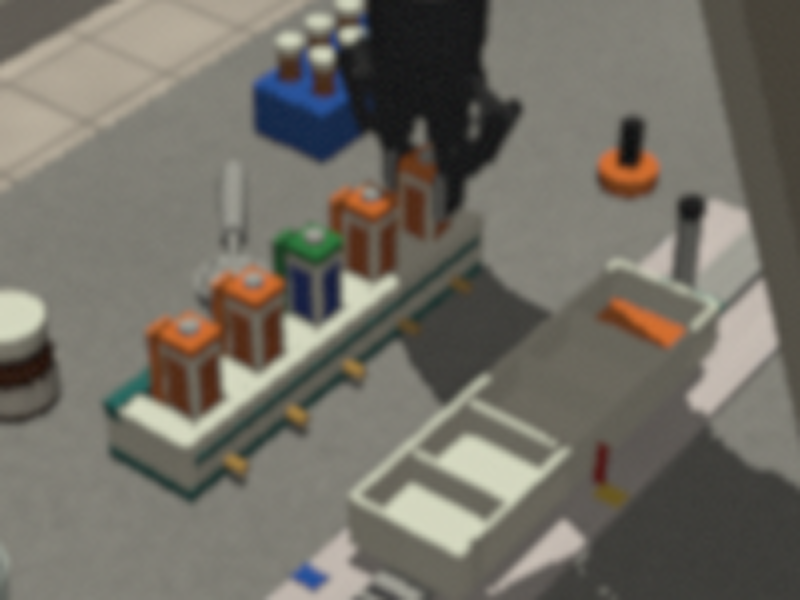

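>>> servo_tool(
  commands=[
    {"x":0,"y":0,"z":-0.012,"ax":0,"ay":0,"az":0,"fingers":0.2},
    {"x":0,"y":0,"z":-0.012,"ax":0,"ay":0,"az":0,"fingers":0.2},
    {"x":0,"y":0,"z":-0.012,"ax":0,"ay":0,"az":0,"fingers":0.2},
    {"x":0,"y":0,"z":-0.016,"ax":0,"ay":0,"az":0,"fingers":0.2},
    {"x":0,"y":0,"z":-0.02,"ax":0,"ay":0,"az":0,"fingers":0.2},
    {"x":0,"y":0,"z":-0.02,"ax":0,"ay":0,"az":0,"fingers":0.2},
    {"x":0,"y":0,"z":0,"ax":0,"ay":0,"az":0,"fingers":0.2},
  ],
)

```text
time: 7.72
eef_pos: [0.644, -0.12, 0.1558]
orientation: [0.003, 0.707, 0.707, 0.001]
wrist_force: [-0.2, -0.2, -0.9]
opening: 0.0295
grasp_force: 34.5
```

Run:
```python
from h import *
s=status.sense();print(s['eef_pos'],yaw(),s['wrist_force'],s['opening'],s['grasp_force'])
w=vision.get_calibration('wrist');a=vision.snapshot('wrist');b=vision.snapshot('side')
print('floor px of pocket1',proj(w,[[.476,-.071,.034]]))
cv2.imwrite('pics/s6.png',np.hstack([cv2.resize(b[100:250,220:420],(400,300)),cv2.resize(a,(400,300))])[:,:,::-1])
```

```text
[ 0.64395528 -0.12003149  0.15576065] (np.float64(89.96527071825035), array([ 0.0061355 , -0.00212757, -0.99997891])) [-0.18543398 -0.22344827 -0.88620856] 0.029529454731508174 34.49808418750763
floor px of pocket1 [[120.5186128  133.56368272]]
```

View pics/s6.png

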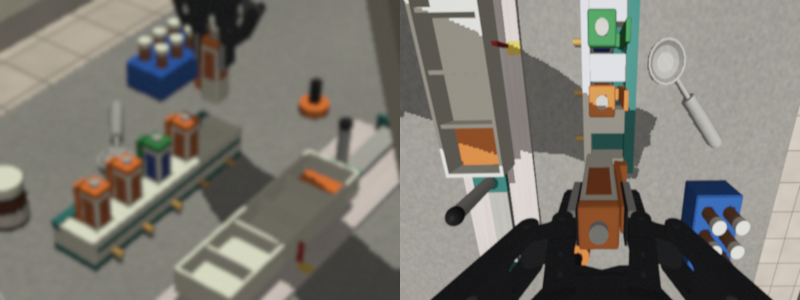

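>>> servo_tool(
  commands=[
    {"x":0,"y":-0.0351,"z":0,"ax":0,"ay":0,"az":0,"fingers":0.2},
    {"x":0.0123,"y":-0.0351,"z":0,"ax":0,"ay":0,"az":0,"fingers":0.2},
    {"x":0.0123,"y":-0.0351,"z":0,"ax":0,"ay":0,"az":0,"fingers":0.2},
    {"x":0.0123,"y":-0.0351,"z":0,"ax":0,"ay":0,"az":0,"fingers":0.2},
    {"x":0.0123,"y":-0.0351,"z":0,"ax":0,"ay":0,"az":0,"fingers":0.2},
    {"x":0,"y":0,"z":0,"ax":0,"ay":0,"az":-0.9,"fingers":0.2},
    {"x":0,"y":0,"z":0,"ax":0,"ay":0,"az":0,"fingers":0.2},
    {"x":0,"y":0,"z":0,"ax":0,"ay":0,"az":0,"fingers":0.2},
  ],
)

```text
time: 8.48
eef_pos: [0.4672, -0.0703, 0.1507]
orientation: [0.0, 0.702, 0.712, 0.0]
wrist_force: [-0.1, 0.4, -1.4]
opening: 0.0296
grasp_force: 34.5
```

>>> servo_tool(
  commands=[
    {"x":0,"y":0.001,"z":0.016,"ax":0,"ay":0,"az":0,"fingers":0.2},
    {"x":0,"y":0,"z":0.016,"ax":0,"ay":0,"az":0,"fingers":0.2},
    {"x":0,"y":0,"z":0.016,"ax":0,"ay":0,"az":0,"fingers":0.2},
    {"x":0,"y":0,"z":0.01,"ax":0,"ay":0,"az":0,"fingers":0.2},
    {"x":0,"y":0,"z":0.0,"ax":0,"ay":0,"az":0,"fingers":0.2},
    {"x":0,"y":0,"z":0,"ax":0,"ay":0,"az":0,"fingers":0.2},
  ],
)

```text
time: 8.98
eef_pos: [0.4686, -0.0705, 0.0921]
orientation: [-0.001, 0.702, 0.712, -0.0]
wrist_force: [0.1, -0.2, -1.5]
opening: 0.0294
grasp_force: 34.5
```

Run:
```python
from h import *
s=status.sense();print(s['eef_pos'],yaw(),s['wrist_force'],s['opening'],s['grasp_force'])
b=vision.snapshot('side');a=vision.snapshot('wrist')
cv2.imwrite('pics/s7.png',np.hstack([cv2.resize(b[130:230,300:430],(400,300)),cv2.resize(a,(400,300))])[:,:,::-1])
```

```text
[ 0.46855665 -0.07050267  0.09210587] (np.float64(90.83808996719739), array([-1.58136102e-03,  4.94742568e-04, -9.99998627e-01])) [ 0.06622272 -0.24422514 -1.47072332] 0.029390840513314222 34.48263645172119
```

View pics/s7.png

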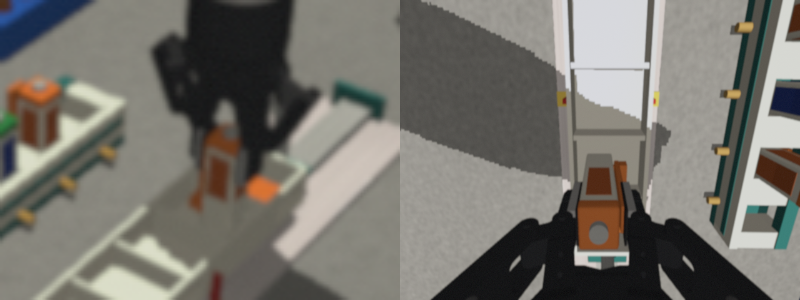

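>>> servo_tool(
  commands=[
    {"x":0,"y":0,"z":0.004,"ax":0,"ay":0,"az":0,"fingers":0.2},
    {"x":0,"y":0,"z":0.003,"ax":0,"ay":0,"az":0,"fingers":0.2},
    {"x":0,"y":0,"z":0,"ax":0,"ay":0,"az":0,"fingers":0.2},
    {"x":0,"y":0,"z":0,"ax":0,"ay":0,"az":0,"fingers":0.2},
  ],
)

```text
time: 9.42
eef_pos: [0.468, -0.0702, 0.0858]
orientation: [-0.0, 0.702, 0.712, -0.0]
wrist_force: [0.0, -0.1, -1.0]
opening: 0.0297
grasp_force: 34.5
```

>>> servo_tool(
  commands=[
    {"x":0,"y":0,"z":0.001,"ax":0,"ay":0,"az":0,"fingers":0.45},
    {"x":0,"y":0,"z":0,"ax":0,"ay":0,"az":0,"fingers":0.6},
    {"x":0,"y":0,"z":0,"ax":0,"ay":0,"az":0,"fingers":1},
    {"x":0,"y":0,"z":0,"ax":0,"ay":0,"az":0,"fingers":1},
    {"x":0,"y":0,"z":0,"ax":0,"ay":0,"az":0,"fingers":1},
    {"x":0,"y":0,"z":-0.036,"ax":0,"ay":0,"az":0.9,"fingers":1},
    {"x":0,"y":0,"z":-0.036,"ax":0,"ay":0,"az":0,"fingers":1},
    {"x":0,"y":0,"z":-0.036,"ax":0,"ay":0,"az":0,"fingers":1},
    {"x":0,"y":0,"z":-0.036,"ax":0,"ay":0,"az":0,"fingers":1},
  ],
)

```text
time: 10.17
eef_pos: [0.4677, -0.0701, 0.2306]
orientation: [0.0, 0.707, 0.707, 0.0]
wrist_force: [1.7, 0.5, 0.6]
opening: 0.0856
grasp_force: 0.0
```

>>> servo_tool(
  commands=[
    {"x":0,"y":0.0356,"z":0,"ax":0,"ay":0,"az":0,"fingers":1},
    {"x":0.0012,"y":0.0356,"z":0,"ax":0,"ay":0,"az":0,"fingers":1},
    {"x":0.0015,"y":0.0356,"z":0,"ax":0,"ay":0,"az":0,"fingers":1},
    {"x":0.0015,"y":0.0356,"z":0,"ax":0,"ay":0,"az":0,"fingers":1},
    {"x":0.0015,"y":0.0356,"z":0,"ax":0,"ay":0,"az":0,"fingers":1},
    {"x":0,"y":0,"z":0,"ax":0,"ay":0,"az":0,"fingers":1},
    {"x":0,"y":0,"z":0,"ax":0,"ay":0,"az":0,"fingers":1},
  ],
)

```text
time: 10.75
eef_pos: [0.6472, -0.0645, 0.2268]
orientation: [-0.001, 0.707, 0.707, -0.001]
wrist_force: [-0.3, 0.1, -0.7]
opening: 0.0854
grasp_force: 0.0
```

Run:
```python
from h import *
s=status.sense();print(s['eef_pos'],yaw(),s['wrist_force'],s['opening'])
w=vision.get_calibration('wrist');im=vision.snapshot('wrist');t=vision.snapshot('top');b=vision.snapshot('side')
for q in blobs(im,(5,150,70),(18,255,255),200):print(q,ground(w,q[1:],.1)[0][:2])
cv2.imwrite('pics/s8.png',np.hstack([cv2.resize(b[130:230,300:430],(400,300)),cv2.resize(t[140:290,290:490],(400,300))])[:,:,::-1])
```

```text
[ 0.64720259 -0.06453229  0.22681904] (np.float64(90.0000985332811), array([-2.42186045e-03,  5.31885400e-04, -9.99996926e-01])) [-0.27116346  0.14149882 -0.72602946] 0.08544274446745621
(1157, np.float64(326.2), np.float64(56.1)) [0.64938972 0.04438004]
(873, np.float64(327.2), np.float64(182.9)) [ 0.65056121 -0.05965663]
(728, np.float64(155.2), np.float64(187.7)) [ 0.49568784 -0.06408276]
(778, np.float64(103.9), np.float64(200.4)) [ 0.4467796  -0.07613116]
(1468, np.float64(169.2), np.float64(223.9)) [ 0.50297902 -0.0992972 ]
(569, np.float64(290.0), np.float64(331.5)) [ 0.61194508 -0.22178873]
```

View pics/s8.png

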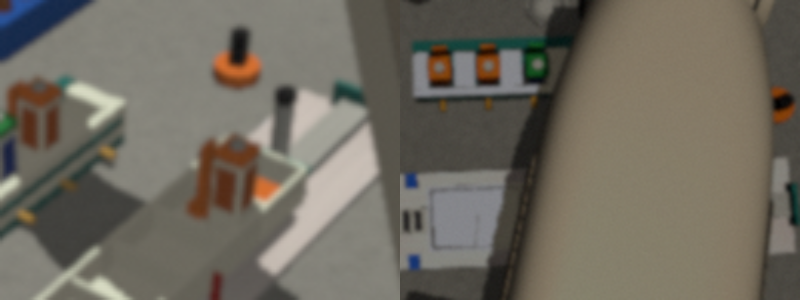

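Cartridge 1 stands upright in pocket 1. Now the same for the second one.

>>> servo_tool(
  commands=[
    {"x":0,"y":0,"z":0.034,"ax":0,"ay":0,"az":0,"fingers":1},
    {"x":0,"y":0,"z":0.034,"ax":0,"ay":0,"az":0,"fingers":1},
    {"x":0,"y":0,"z":0.034,"ax":0,"ay":0,"az":0,"fingers":1},
    {"x":0,"y":0,"z":0.034,"ax":0,"ay":0,"az":0,"fingers":1},
    {"x":0,"y":0,"z":0.034,"ax":0,"ay":0,"az":0,"fingers":1},
    {"x":0,"y":0,"z":0,"ax":0,"ay":0,"az":0,"fingers":1},
    {"x":0,"y":0,"z":0,"ax":0,"ay":0,"az":0,"fingers":1},
  ],
)

```text
time: 11.48
eef_pos: [0.6447, -0.0646, 0.059]
orientation: [-0.001, 0.707, 0.707, -0.001]
wrist_force: [-0.4, -0.3, 1.1]
opening: 0.0852
grasp_force: 0.0
```

>>> servo_tool(
  commands=[
    {"x":0,"y":0,"z":0,"ax":0,"ay":0,"az":0,"fingers":0.3},
    {"x":0,"y":0,"z":0,"ax":0,"ay":0,"az":0,"fingers":0.2},
    {"x":0,"y":0,"z":0,"ax":0,"ay":0,"az":0,"fingers":0.2},
    {"x":0,"y":0,"z":0,"ax":0,"ay":0,"az":0,"fingers":0.2},
    {"x":0,"y":0,"z":0,"ax":0,"ay":0,"az":0,"fingers":0.2},
    {"x":0,"y":0,"z":0,"ax":0,"ay":0,"az":0,"fingers":0.2},
    {"x":0,"y":0,"z":0,"ax":0,"ay":0,"az":0,"fingers":0.2},
  ],
)

```text
time: 12.07
eef_pos: [0.647, -0.0649, 0.0609]
orientation: [0.001, 0.707, 0.707, 0.001]
wrist_force: [-0.2, -0.5, 10.7]
opening: 0.0306
grasp_force: 29.7
```

>>> servo_tool(
  commands=[
    {"x":0,"y":0,"z":-0.012,"ax":0,"ay":0,"az":0,"fingers":0.2},
    {"x":0,"y":0,"z":-0.012,"ax":0,"ay":0,"az":0,"fingers":0.2},
    {"x":0,"y":0,"z":-0.012,"ax":0,"ay":0,"az":0,"fingers":0.2},
    {"x":0,"y":0,"z":-0.018,"ax":0,"ay":0,"az":0,"fingers":0.2},
    {"x":0,"y":0,"z":-0.022,"ax":0,"ay":0,"az":0,"fingers":0.2},
    {"x":0,"y":0,"z":-0.022,"ax":0,"ay":0,"az":0,"fingers":0.2},
    {"x":0,"y":0,"z":0,"ax":0,"ay":0,"az":0,"fingers":0.2},
  ],
)

```text
time: 12.65
eef_pos: [0.6476, -0.065, 0.1616]
orientation: [0.003, 0.707, 0.707, 0.002]
wrist_force: [0.2, -0.1, -0.4]
opening: 0.0302
grasp_force: 30.3
```

Run:
```python
from h import *
s=status.sense();print(s['eef_pos'],yaw()[0],s['wrist_force'],s['opening'],s['grasp_force'])
b=vision.snapshot('side')
for n in('spent1_centre',):
  for r in trace('side',n)[:6]:print(r['p'],np.round(r['box']))
w=vision.get_calibration('side');print('latched px',np.round(proj(w,[[.6435,y,z] for y in(-.12,-.064,.048,.104) for z in(.1,.012)])))
print('held px',np.round(proj(w,[[.642,-.065,.155-.049],[.642,-.065,.155+.039]])))
```

```text
[ 0.64758651 -0.0649611   0.16162982] 89.96809416110445 [ 0.19788835 -0.07548335 -0.42147066] 0.03020205728702068 30.290987491607666
0.63 [361. 172. 387. 208.]
0.5 [176. 341. 221. 378.]
latched px [[326. 149.]
 [326. 177.]
 [313. 159.]
 [313. 187.]
 [283. 181.]
 [285. 209.]
 [267. 192.]
 [270. 221.]]
held px [[314. 157.]
 [313. 127.]]
```

>>> servo_tool(
  commands=[
    {"x":0,"y":-0.0357,"z":0,"ax":0,"ay":0,"az":0,"fingers":0.2},
    {"x":0.012,"y":-0.0357,"z":0,"ax":0,"ay":0,"az":0,"fingers":0.2},
    {"x":0.012,"y":-0.0357,"z":0,"ax":0,"ay":0,"az":0,"fingers":0.2},
    {"x":0.012,"y":-0.0357,"z":0,"ax":0,"ay":0,"az":0,"fingers":0.2},
    {"x":0.012,"y":-0.0357,"z":0,"ax":0,"ay":0,"az":0,"fingers":0.2},
    {"x":0,"y":0,"z":0,"ax":0,"ay":0,"az":-0.9,"fingers":0.2},
    {"x":0,"y":0,"z":0,"ax":0,"ay":0,"az":0,"fingers":0.2},
    {"x":0,"y":0,"z":0,"ax":0,"ay":0,"az":0,"fingers":0.2},
  ],
)

```text
time: 13.42
eef_pos: [0.4678, -0.0166, 0.1565]
orientation: [0.0, 0.702, 0.712, 0.0]
wrist_force: [0.2, -0.8, -1.6]
opening: 0.0301
grasp_force: 30.9
```

>>> servo_tool(
  commands=[
    {"x":0,"y":0,"z":0.017,"ax":0,"ay":0,"az":0,"fingers":0.2},
    {"x":0,"y":0,"z":0.017,"ax":0,"ay":0,"az":0,"fingers":0.2},
    {"x":0,"y":0,"z":0.017,"ax":0,"ay":0,"az":0,"fingers":0.2},
    {"x":0,"y":0,"z":0.013,"ax":0,"ay":0,"az":0,"fingers":0.2},
    {"x":0,"y":0,"z":0.004,"ax":0,"ay":0,"az":0,"fingers":0.2},
    {"x":0,"y":0,"z":0.003,"ax":0,"ay":0,"az":0,"fingers":0.2},
    {"x":0,"y":0,"z":0,"ax":0,"ay":0,"az":0,"fingers":0.2},
    {"x":0,"y":0,"z":0,"ax":0,"ay":0,"az":0,"fingers":0.2},
    {"x":0,"y":0,"z":0,"ax":0,"ay":0,"az":0,"fingers":0.2},
  ],
)

```text
time: 14.17
eef_pos: [0.4683, -0.0167, 0.0864]
orientation: [0.0, 0.702, 0.712, 0.0]
wrist_force: [-0.0, -0.1, -0.9]
opening: 0.03
grasp_force: 30.9
```

>>> servo_tool(
  commands=[
    {"x":0,"y":0,"z":0.002,"ax":0,"ay":0,"az":0,"fingers":0.2},
    {"x":0,"y":0,"z":0,"ax":0,"ay":0,"az":0,"fingers":0.45},
    {"x":0,"y":0,"z":0,"ax":0,"ay":0,"az":0,"fingers":0.6},
    {"x":0,"y":0,"z":0,"ax":0,"ay":0,"az":0,"fingers":1},
    {"x":0,"y":0,"z":0,"ax":0,"ay":0,"az":0,"fingers":1},
    {"x":0,"y":0,"z":0,"ax":0,"ay":0,"az":0,"fingers":1},
    {"x":0,"y":0,"z":-0.036,"ax":0,"ay":0,"az":0.9,"fingers":1},
    {"x":0,"y":0,"z":-0.036,"ax":0,"ay":0,"az":0,"fingers":1},
    {"x":0,"y":0,"z":-0.036,"ax":0,"ay":0,"az":0,"fingers":1},
    {"x":0,"y":0,"z":-0.036,"ax":0,"ay":0,"az":0,"fingers":1},
  ],
)

```text
time: 15.0
eef_pos: [0.4672, -0.0164, 0.2296]
orientation: [-0.0, 0.707, 0.707, 0.0]
wrist_force: [0.6, -0.4, -0.0]
opening: 0.0852
grasp_force: 0.0
```

>>> servo_tool(
  commands=[
    {"x":0.013,"y":0.0356,"z":0,"ax":0,"ay":0,"az":0,"fingers":1},
    {"x":0.013,"y":0.0356,"z":0,"ax":0,"ay":0,"az":0,"fingers":1},
    {"x":0.013,"y":0.0356,"z":0,"ax":0,"ay":0,"az":0,"fingers":1},
    {"x":0.013,"y":0.0356,"z":0,"ax":0,"ay":0,"az":0,"fingers":1},
    {"x":0.0125,"y":0.0356,"z":0,"ax":0,"ay":0,"az":0,"fingers":1},
    {"x":0,"y":0,"z":0,"ax":0,"ay":0,"az":0,"fingers":1},
    {"x":0,"y":0,"z":0,"ax":0,"ay":0,"az":0,"fingers":1},
  ],
)

```text
time: 15.58
eef_pos: [0.6468, 0.0485, 0.2258]
orientation: [-0.001, 0.707, 0.707, -0.001]
wrist_force: [-0.6, 0.4, -0.4]
opening: 0.0853
grasp_force: 0.0
```

Run:
```python
from h import *
s=status.sense();print(s['eef_pos'],yaw()[0],s['wrist_force'],s['opening'])
w=vision.get_calibration('wrist');im=vision.snapshot('wrist');b=vision.snapshot('side')
for q in blobs(im,(5,150,70),(18,255,255),200):print(q,ground(w,q[1:],.1)[0][:2])
cv2.imwrite('pics/s9.png',np.hstack([cv2.resize(b[110:230,270:430],(400,300)),cv2.resize(im,(400,300))])[:,:,::-1])
```

```text
[0.64677488 0.04849905 0.22577613] 90.02816653098935 [-0.59982566  0.44955653 -0.42948854] 0.08533078519797625
(926, np.float64(327.0), np.float64(124.3)) [0.64967714 0.10461258]
(859, np.float64(327.9), np.float64(184.1)) [0.65068719 0.05248449]
(692, np.float64(164.1), np.float64(242.7)) [ 0.49528457 -0.00529681]
(211, np.float64(131.2), np.float64(236.4)) [0.46518106 0.00123287]
(669, np.float64(117.1), np.float64(261.6)) [ 0.44640404 -0.02557437]
(486, np.float64(172.8), np.float64(284.9)) [ 0.49672376 -0.05163013]
(280, np.float64(141.2), np.float64(284.7)) [ 0.46522171 -0.05144862]
(495, np.float64(128.3), np.float64(309.4)) [ 0.44673735 -0.08071935]
```

View pics/s9.png

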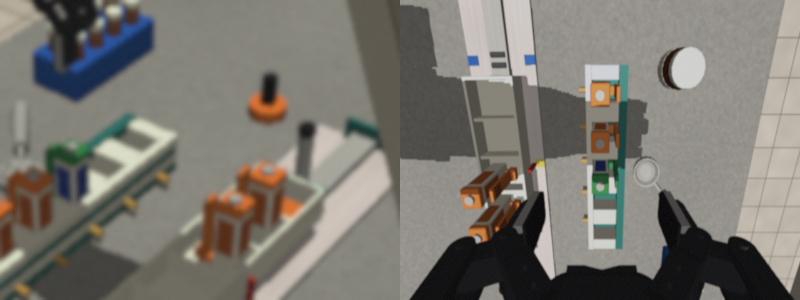

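Both cartridges stand upright in pockets 1 and 2, and the carrier is still at the yellow marks. Now the third cartridge.

>>> servo_tool(
  commands=[
    {"x":0,"y":0,"z":0.034,"ax":0,"ay":0,"az":0,"fingers":1},
    {"x":0,"y":0,"z":0.034,"ax":0,"ay":0,"az":0,"fingers":1},
    {"x":0,"y":0,"z":0.034,"ax":0,"ay":0,"az":0,"fingers":1},
    {"x":0,"y":0,"z":0.034,"ax":0,"ay":0,"az":0,"fingers":1},
    {"x":0,"y":0,"z":0.033,"ax":0,"ay":0,"az":0,"fingers":1},
    {"x":0,"y":0,"z":0,"ax":0,"ay":0,"az":0,"fingers":1},
    {"x":0,"y":0,"z":0,"ax":0,"ay":0,"az":0,"fingers":1},
  ],
)

```text
time: 16.27
eef_pos: [0.6442, 0.0474, 0.0591]
orientation: [-0.001, 0.708, 0.707, -0.001]
wrist_force: [0.4, 0.4, 0.6]
opening: 0.0851
grasp_force: 0.0
```

>>> servo_tool(
  commands=[
    {"x":0,"y":0,"z":0,"ax":0,"ay":0,"az":0,"fingers":0.3},
    {"x":0,"y":0,"z":0,"ax":0,"ay":0,"az":0,"fingers":0.2},
    {"x":0,"y":0,"z":0,"ax":0,"ay":0,"az":0,"fingers":0.2},
    {"x":0,"y":0,"z":0,"ax":0,"ay":0,"az":0,"fingers":0.2},
    {"x":0,"y":0,"z":0,"ax":0,"ay":0,"az":0,"fingers":0.2},
    {"x":0,"y":0,"z":0,"ax":0,"ay":0,"az":0,"fingers":0.2},
    {"x":0,"y":0,"z":0,"ax":0,"ay":0,"az":0,"fingers":0.2},
  ],
)

```text
time: 16.85
eef_pos: [0.6468, 0.0478, 0.0609]
orientation: [0.001, 0.707, 0.707, 0.001]
wrist_force: [-0.2, 0.9, 10.5]
opening: 0.0302
grasp_force: 29.8
```

>>> servo_tool(
  commands=[
    {"x":0,"y":0,"z":-0.012,"ax":0,"ay":0,"az":0,"fingers":0.2},
    {"x":0,"y":0,"z":-0.012,"ax":0,"ay":0,"az":0,"fingers":0.2},
    {"x":0,"y":0,"z":-0.012,"ax":0,"ay":0,"az":0,"fingers":0.2},
    {"x":0,"y":0,"z":-0.018,"ax":0,"ay":0,"az":0,"fingers":0.2},
    {"x":0,"y":0,"z":-0.022,"ax":0,"ay":0,"az":0,"fingers":0.2},
    {"x":0,"y":0,"z":-0.022,"ax":0,"ay":0,"az":0,"fingers":0.2},
    {"x":0,"y":0,"z":0,"ax":0,"ay":0,"az":0,"fingers":0.2},
  ],
)

```text
time: 17.43
eef_pos: [0.6471, 0.0478, 0.1616]
orientation: [0.002, 0.707, 0.707, 0.002]
wrist_force: [0.1, -0.1, -1.0]
opening: 0.0305
grasp_force: 30.2
```

>>> servo_tool(
  commands=[
    {"x":0,"y":-0.0358,"z":0,"ax":0,"ay":0,"az":0,"fingers":0.2},
    {"x":0,"y":-0.0358,"z":0,"ax":0,"ay":0,"az":0,"fingers":0.2},
    {"x":-0.0035,"y":-0.0358,"z":0,"ax":0,"ay":0,"az":0,"fingers":0.2},
    {"x":-0.0035,"y":-0.0358,"z":0,"ax":0,"ay":0,"az":0,"fingers":0.2},
    {"x":-0.0035,"y":-0.0358,"z":0,"ax":0,"ay":0,"az":0,"fingers":0.2},
    {"x":0,"y":0,"z":0,"ax":0,"ay":0,"az":-0.9,"fingers":0.2},
    {"x":0,"y":0,"z":0,"ax":0,"ay":0,"az":0,"fingers":0.2},
    {"x":0,"y":0,"z":0,"ax":0,"ay":0,"az":0,"fingers":0.2},
  ],
)

```text
time: 18.1
eef_pos: [0.4671, 0.0374, 0.1571]
orientation: [0.001, 0.702, 0.712, 0.0]
wrist_force: [-0.3, 0.6, -1.1]
opening: 0.0306
grasp_force: 30.7
```

>>> servo_tool(
  commands=[
    {"x":0,"y":0,"z":0.017,"ax":0,"ay":0,"az":0,"fingers":0.2},
    {"x":0,"y":0,"z":0.017,"ax":0,"ay":0,"az":0,"fingers":0.2},
    {"x":0,"y":0,"z":0.017,"ax":0,"ay":0,"az":0,"fingers":0.2},
    {"x":0,"y":0,"z":0.013,"ax":0,"ay":0,"az":0,"fingers":0.2},
    {"x":0,"y":0,"z":0.004,"ax":0,"ay":0,"az":0,"fingers":0.2},
    {"x":0,"y":0,"z":0.003,"ax":0,"ay":0,"az":0,"fingers":0.2},
    {"x":0,"y":0,"z":0,"ax":0,"ay":0,"az":0,"fingers":0.2},
    {"x":0,"y":0,"z":0,"ax":0,"ay":0,"az":0,"fingers":0.2},
    {"x":0,"y":0,"z":0,"ax":0,"ay":0,"az":0,"fingers":0.2},
  ],
)

```text
time: 18.85
eef_pos: [0.4673, 0.0374, 0.0864]
orientation: [0.0, 0.702, 0.712, 0.0]
wrist_force: [-0.6, 0.8, -0.5]
opening: 0.03
grasp_force: 30.7
```

Release, then go above the last cartridge at y≈0.104.

>>> servo_tool(
  commands=[
    {"x":0,"y":0,"z":0.002,"ax":0,"ay":0,"az":0,"fingers":0.2},
    {"x":0,"y":0,"z":0,"ax":0,"ay":0,"az":0,"fingers":0.45},
    {"x":0,"y":0,"z":0,"ax":0,"ay":0,"az":0,"fingers":0.6},
    {"x":0,"y":0,"z":0,"ax":0,"ay":0,"az":0,"fingers":1},
    {"x":0,"y":0,"z":0,"ax":0,"ay":0,"az":0,"fingers":1},
    {"x":0,"y":0,"z":0,"ax":0,"ay":0,"az":0,"fingers":1},
    {"x":0,"y":0,"z":-0.036,"ax":0,"ay":0,"az":0.9,"fingers":1},
    {"x":0,"y":0,"z":-0.036,"ax":0,"ay":0,"az":0,"fingers":1},
    {"x":0,"y":0,"z":-0.036,"ax":0,"ay":0,"az":0,"fingers":1},
    {"x":0,"y":0,"z":-0.036,"ax":0,"ay":0,"az":0,"fingers":1},
  ],
)

```text
time: 19.68
eef_pos: [0.4663, 0.0375, 0.2296]
orientation: [-0.0, 0.707, 0.707, -0.0]
wrist_force: [1.0, -0.2, 0.2]
opening: 0.0853
grasp_force: 0.0
```

>>> servo_tool(
  commands=[
    {"x":0.0133,"y":0.0358,"z":0,"ax":0,"ay":0,"az":0,"fingers":1},
    {"x":0.0133,"y":0.0358,"z":0,"ax":0,"ay":0,"az":0,"fingers":1},
    {"x":0.0133,"y":0.0358,"z":0,"ax":0,"ay":0,"az":0,"fingers":1},
    {"x":0.0133,"y":0.0358,"z":0,"ax":0,"ay":0,"az":0,"fingers":1},
    {"x":0.0133,"y":0.0358,"z":0,"ax":0,"ay":0,"az":0,"fingers":1},
    {"x":0,"y":0,"z":0,"ax":0,"ay":0,"az":0,"fingers":1},
    {"x":0,"y":0,"z":0,"ax":0,"ay":0,"az":0,"fingers":1},
  ],
)

```text
time: 20.27
eef_pos: [0.6469, 0.1045, 0.2255]
orientation: [-0.001, 0.707, 0.707, -0.001]
wrist_force: [-0.5, 0.1, 0.1]
opening: 0.0851
grasp_force: 0.0
```

Run:
```python
from h import *
s=status.sense();print(s['eef_pos'],yaw()[0],s['wrist_force'],s['opening'])
w=vision.get_calibration('wrist');im=vision.snapshot('wrist');cv2.imwrite('pics/w10.png',im[:,:,::-1])
for q in blobs(im,(5,150,70),(18,255,255),200):print(q,ground(w,q[1:],.1)[0][:2])
```

```text
[0.64690073 0.10445993 0.2255233 ] 90.01466284742908 [-0.49142466  0.11705815  0.0935482 ] 0.08511904900842364
(871, np.float64(327.5), np.float64(183.9)) [0.65046512 0.10866722]
(675, np.float64(163.6), np.float64(244.5)) [0.49473382 0.04888123]
(212, np.float64(130.1), np.float64(239.2)) [0.46382896 0.05439859]
(680, np.float64(116.2), np.float64(264.3)) [0.44516376 0.02755295]
(453, np.float64(172.4), np.float64(285.7)) [0.49639112 0.00353946]
(280, np.float64(141.0), np.float64(285.9)) [0.46499288 0.00326485]
(483, np.float64(127.8), np.float64(310.2)) [ 0.44625078 -0.02558434]
```

The blob pattern relative to the tool repeats, so cartridge 3 stands correctly.

>>> servo_tool(
  commands=[
    {"x":0,"y":0,"z":0.034,"ax":0,"ay":0,"az":0,"fingers":1},
    {"x":0,"y":0,"z":0.034,"ax":0,"ay":0,"az":0,"fingers":1},
    {"x":0,"y":0,"z":0.034,"ax":0,"ay":0,"az":0,"fingers":1},
    {"x":0,"y":0,"z":0.034,"ax":0,"ay":0,"az":0,"fingers":1},
    {"x":0,"y":0,"z":0.033,"ax":0,"ay":0,"az":0,"fingers":1},
    {"x":0,"y":0,"z":0,"ax":0,"ay":0,"az":0,"fingers":1},
    {"x":0,"y":0,"z":0,"ax":0,"ay":0,"az":0,"fingers":1},
  ],
)

```text
time: 20.9
eef_pos: [0.6442, 0.1034, 0.059]
orientation: [-0.001, 0.707, 0.707, -0.001]
wrist_force: [0.8, 0.4, 0.9]
opening: 0.0852
grasp_force: 0.0
```

>>> servo_tool(
  commands=[
    {"x":0,"y":0,"z":0,"ax":0,"ay":0,"az":0,"fingers":0.3},
    {"x":0,"y":0,"z":0,"ax":0,"ay":0,"az":0,"fingers":0.2},
    {"x":0,"y":0,"z":0,"ax":0,"ay":0,"az":0,"fingers":0.2},
    {"x":0,"y":0,"z":0,"ax":0,"ay":0,"az":0,"fingers":0.2},
    {"x":0,"y":0,"z":0,"ax":0,"ay":0,"az":0,"fingers":0.2},
    {"x":0,"y":0,"z":0,"ax":0,"ay":0,"az":0,"fingers":0.2},
    {"x":0,"y":0,"z":0,"ax":0,"ay":0,"az":0,"fingers":0.2},
  ],
)

```text
time: 21.48
eef_pos: [0.6468, 0.1039, 0.0609]
orientation: [0.001, 0.707, 0.707, 0.001]
wrist_force: [-0.3, -0.2, 9.6]
opening: 0.0306
grasp_force: 29.8
```

>>> servo_tool(
  commands=[
    {"x":0,"y":0,"z":-0.012,"ax":0,"ay":0,"az":0,"fingers":0.2},
    {"x":0,"y":0,"z":-0.012,"ax":0,"ay":0,"az":0,"fingers":0.2},
    {"x":0,"y":0,"z":-0.012,"ax":0,"ay":0,"az":0,"fingers":0.2},
    {"x":0,"y":0,"z":-0.018,"ax":0,"ay":0,"az":0,"fingers":0.2},
    {"x":0,"y":0,"z":-0.022,"ax":0,"ay":0,"az":0,"fingers":0.2},
    {"x":0,"y":0,"z":-0.022,"ax":0,"ay":0,"az":0,"fingers":0.2},
    {"x":0,"y":0,"z":0,"ax":0,"ay":0,"az":0,"fingers":0.2},
  ],
)

```text
time: 22.07
eef_pos: [0.6472, 0.104, 0.1616]
orientation: [0.002, 0.707, 0.707, 0.002]
wrist_force: [-0.7, -0.3, -0.6]
opening: 0.03
grasp_force: 30.2
```

>>> servo_tool(
  commands=[
    {"x":0,"y":-0.036,"z":0,"ax":0,"ay":0,"az":0,"fingers":0.2},
    {"x":0,"y":-0.036,"z":0,"ax":0,"ay":0,"az":0,"fingers":0.2},
    {"x":-0.0043,"y":-0.036,"z":0,"ax":0,"ay":0,"az":0,"fingers":0.2},
    {"x":-0.0043,"y":-0.036,"z":0,"ax":0,"ay":0,"az":0,"fingers":0.2},
    {"x":-0.0043,"y":-0.036,"z":0,"ax":0,"ay":0,"az":0,"fingers":0.2},
    {"x":0,"y":0,"z":0,"ax":0,"ay":0,"az":-0.9,"fingers":0.2},
    {"x":0,"y":0,"z":0,"ax":0,"ay":0,"az":0,"fingers":0.2},
    {"x":0,"y":0,"z":0,"ax":0,"ay":0,"az":0,"fingers":0.2},
  ],
)

```text
time: 22.73
eef_pos: [0.4663, 0.0911, 0.1572]
orientation: [0.0, 0.702, 0.712, 0.001]
wrist_force: [0.2, 0.1, -0.3]
opening: 0.03
grasp_force: 31.1
```

>>> servo_tool(
  commands=[
    {"x":0,"y":0,"z":0.017,"ax":0,"ay":0,"az":0,"fingers":0.2},
    {"x":0,"y":0,"z":0.017,"ax":0,"ay":0,"az":0,"fingers":0.2},
    {"x":0,"y":0,"z":0.017,"ax":0,"ay":0,"az":0,"fingers":0.2},
    {"x":0,"y":0,"z":0.013,"ax":0,"ay":0,"az":0,"fingers":0.2},
    {"x":0,"y":0,"z":0.004,"ax":0,"ay":0,"az":0,"fingers":0.2},
    {"x":0,"y":0,"z":0.003,"ax":0,"ay":0,"az":0,"fingers":0.2},
    {"x":0,"y":0,"z":0,"ax":0,"ay":0,"az":0,"fingers":0.2},
    {"x":0,"y":0,"z":0,"ax":0,"ay":0,"az":0,"fingers":0.2},
    {"x":0,"y":0,"z":0,"ax":0,"ay":0,"az":0,"fingers":0.2},
  ],
)

```text
time: 23.48
eef_pos: [0.4664, 0.0911, 0.0864]
orientation: [0.0, 0.702, 0.712, 0.0]
wrist_force: [0.1, 0.3, -1.2]
opening: 0.0301
grasp_force: 31.1
```

>>> servo_tool(
  commands=[
    {"x":0,"y":0,"z":0.002,"ax":0,"ay":0,"az":0,"fingers":0.2},
    {"x":0,"y":0,"z":0,"ax":0,"ay":0,"az":0,"fingers":0.45},
    {"x":0,"y":0,"z":0,"ax":0,"ay":0,"az":0,"fingers":0.6},
    {"x":0,"y":0,"z":0,"ax":0,"ay":0,"az":0,"fingers":1},
    {"x":0,"y":0,"z":0,"ax":0,"ay":0,"az":0,"fingers":1},
    {"x":0,"y":0,"z":0,"ax":0,"ay":0,"az":0,"fingers":1},
    {"x":0,"y":0,"z":-0.036,"ax":0,"ay":0,"az":0,"fingers":1},
    {"x":0,"y":0,"z":-0.036,"ax":0,"ay":0,"az":0,"fingers":1},
    {"x":0,"y":0,"z":-0.036,"ax":0,"ay":0,"az":0,"fingers":1},
    {"x":0,"y":0,"z":-0.036,"ax":0,"ay":0,"az":0,"fingers":1},
  ],
)

```text
time: 24.32
eef_pos: [0.4653, 0.091, 0.2296]
orientation: [-0.0, 0.702, 0.712, -0.0]
wrist_force: [0.9, 0.1, -0.4]
opening: 0.0857
grasp_force: 0.0
```

>>> servo_tool(
  commands=[
    {"x":-0.0372,"y":0.0168,"z":0,"ax":0,"ay":0,"az":0,"fingers":1},
    {"x":-0.0372,"y":0.0168,"z":0,"ax":0,"ay":0,"az":0,"fingers":1},
    {"x":-0.0372,"y":0.0168,"z":0,"ax":0,"ay":0,"az":0,"fingers":1},
    {"x":-0.0372,"y":0.0168,"z":0,"ax":0,"ay":0,"az":0,"fingers":1},
    {"x":-0.0372,"y":0.0168,"z":0,"ax":0,"ay":0,"az":0,"fingers":1},
    {"x":-0.0372,"y":0.0168,"z":0,"ax":0,"ay":0,"az":0,"fingers":1},
    {"x":-0.0372,"y":0.0168,"z":0,"ax":0,"ay":0,"az":0,"fingers":1},
    {"x":-0.0372,"y":0.0168,"z":0,"ax":0,"ay":0,"az":0,"fingers":1},
    {"x":0,"y":0,"z":0,"ax":0,"ay":0,"az":0,"fingers":1},
  ],
)

```text
time: 25.07
eef_pos: [0.6064, -0.2108, 0.2256]
orientation: [0.0, 0.703, 0.711, -0.001]
wrist_force: [-0.8, 0.0, -1.3]
opening: 0.0857
grasp_force: 0.0
```

Run:
```python
from h import *
s=status.sense();print(s['eef_pos'],yaw()[0],s['opening'])
w=vision.get_calibration('wrist');im=vision.snapshot('wrist');t=vision.snapshot('top');b=vision.snapshot('side')
c=vision.get_calibration('top');cs=vision.get_calibration('side')
for n,i,k in(('wrist',im,w),('top',t,c),('side',b,cs)):
  for q in blobs(i,(5,150,60),(18,255,255),60):print(n,q,ground(k,q[1:],.012)[0][:2])
for n,k in(('wrist',w),('side',cs)):
  for r in trace(n,'marker_centre')[:3]:print(n,round(r['p'],2),np.round(r['box']),ground(k,[[(r['box'][0]+r['box'][2])/2,r['box'][3]]],0)[0][:2])
cv2.imwrite('pics/w11.png',np.hstack([cv2.resize(b[110:260,240:440],(400,300)),cv2.resize(im,(400,300))])[:,:,::-1])
```

```text
[ 0.60641938 -0.21083916  0.22563274] 90.60521548379457 0.08573102017364181
wrist (801, np.float64(118.2), np.float64(12.9)) [ 0.39802176 -0.0543149 ]
wrist (1085, np.float64(172.1), np.float64(16.7)) [ 0.45196408 -0.05721986]
wrist (125, np.float64(140.3), np.float64(30.5)) [ 0.41762946 -0.07005069]
wrist (2943, np.float64(189.3), np.float64(82.8)) [ 0.461731   -0.11998687]
wrist (658, np.float64(317.3), np.float64(236.4)) [ 0.599995   -0.29927964]
top (547, np.float64(408.1), np.float64(245.0)) [ 0.47719167 -0.12891882]
top (160, np.float64(389.5), np.float64(249.1)) [ 0.46868488 -0.08358481]
top (128, np.float64(340.7), np.float64(250.8)) [0.46814613 0.03449921]
top (143, np.float64(364.6), np.float64(250.1)) [ 0.46809116 -0.02337733]
top (135, np.float64(317.4), np.float64(252.5)) [0.46574667 0.0911074 ]
side (115, np.float64(376.4), np.float64(153.0)) [ 0.59885958 -0.29800821]
side (660, np.float64(351.3), np.float64(203.7)) [ 0.52563413 -0.07030973]
wrist 0.93 [303. 222. 333. 265.] [ 0.60047353 -0.34670392]
side 0.51 [371. 139. 386. 162.] [ 0.57701931 -0.27741938]
```

View pics/w11.png

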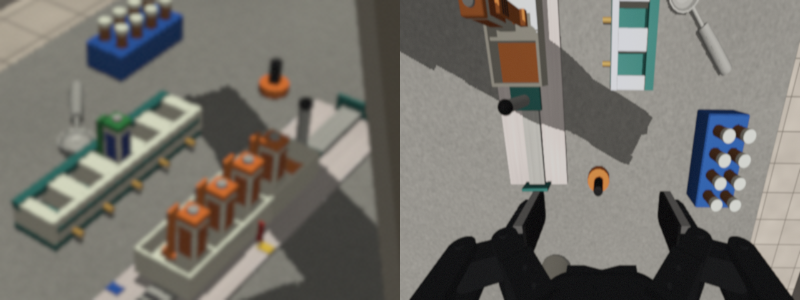

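All four cartridges are upright in the carrier, the green one is in the dock, and the marker is on the bench with its stem at about (317,253) in the wrist picture. Next I'll refine the marker position.

Run:
```python
from h import *
w=vision.get_calibration('wrist');im=vision.snapshot('wrist')
hsv=cv2.cvtColor(im,cv2.COLOR_RGB2HSV)[200:290,290:350]
o=cv2.inRange(hsv,(5,120,50),(20,255,255));p=np.argwhere(o)
print('orange rows',p[:,0].min()+200,p[:,0].max()+200,'cols',p[:,1].min()+290,p[:,1].max()+290)
k=np.argwhere(hsv[:,:,2]<45);print('black rows',k[:,0].min()+200,k[:,0].max()+200,'cols',k[:,1].min()+290,k[:,1].max()+290)
u=(p[:,1].min()+p[:,1].max())/2+290
print('far edge',ground(w,[u,p[:,0].min()+200],.016),'col centre',ground(w,[u,245],.012),'knob near edge',ground(w,[(k[:,1].min()+k[:,1].max())/2+290,k[:,0].max()+200],.052))
for q in [(.6,-.31)]:
  print('pred disc centre',proj(w,[[*q,.016],[*q,.052],[q[0],q[1]+.022,.016],[q[0],q[1]-.009,.052]]))
```

```text
orange rows 228 258 cols 302 335
black rows 243 264 cols 313 324
far edge [[ 0.5998586  -0.27958652  0.016     ]] col centre [[ 0.60008503 -0.3047709   0.012     ]] knob near edge [[ 0.60062264 -0.30897142  0.052     ]]
pred disc centre [[318.34856779 250.17438441]
 [317.95077713 264.78255188]
 [318.53970895 234.24203212]
 [317.87026576 271.6344253 ]]
```

>>> servo_tool(
  commands=[
    {"x":-0.03,"y":-0.002,"z":0,"ax":0,"ay":0,"az":0,"fingers":1},
    {"x":-0.03,"y":-0.002,"z":0,"ax":0,"ay":0,"az":0,"fingers":1},
    {"x":-0.03,"y":-0.002,"z":0,"ax":0,"ay":0,"az":0,"fingers":1},
    {"x":0,"y":0,"z":0.034,"ax":0,"ay":0,"az":0,"fingers":1},
    {"x":0,"y":0,"z":0.034,"ax":0,"ay":0,"az":0,"fingers":1},
    {"x":0,"y":0,"z":0.034,"ax":0,"ay":0,"az":0,"fingers":1},
    {"x":0,"y":0,"z":0.034,"ax":0,"ay":0,"az":0,"fingers":1},
    {"x":0,"y":0,"z":0.034,"ax":0,"ay":0,"az":0,"fingers":1},
    {"x":0,"y":0,"z":0,"ax":0,"ay":0,"az":0,"fingers":1},
    {"x":0,"y":0,"z":0,"ax":0,"ay":0,"az":0,"fingers":1},
  ],
)

```text
time: 26.2
eef_pos: [0.5993, -0.2931, 0.0576]
orientation: [-0.001, 0.701, 0.713, -0.0]
wrist_force: [0.4, -0.4, 0.9]
opening: 0.085
grasp_force: 0.0
```

Run:
```python
from h import *
s=status.sense();print(s['eef_pos'],yaw(),s['wrist_force'])
cs=vision.get_calibration('side');b=vision.snapshot('side')
for q in blobs(b[120:200,340:420],(5,120,50),(20,255,255),20):print(q, ground(cs,[q[1]+340,q[2]+120],.012))
```

```text
[ 0.59928807 -0.29310397  0.05755709] (np.float64(90.93432506329762), array([-0.00226658,  0.00150483, -0.9999963 ])) [ 0.38493305 -0.4297145   0.94548088]
(135, np.float64(36.5), np.float64(33.6)) [[ 0.59698977 -0.29564797  0.012     ]]
(352, np.float64(28.0), np.float64(67.5)) [[ 0.52929513 -0.15088639  0.012     ]]
(58, np.float64(43.2), np.float64(71.9)) [[ 0.48837607 -0.15985881  0.012     ]]
```

>>> servo_tool(
  commands=[
    {"x":-0.006,"y":0,"z":0.012,"ax":0,"ay":0,"az":0,"fingers":1},
    {"x":0,"y":0,"z":0.012,"ax":0,"ay":0,"az":0,"fingers":1},
    {"x":0,"y":0,"z":0.009,"ax":0,"ay":0,"az":0,"fingers":1},
    {"x":0,"y":0,"z":0,"ax":0,"ay":0,"az":0,"fingers":1},
    {"x":0,"y":0,"z":0,"ax":0,"ay":0,"az":0,"fingers":1},
  ],
)

```text
time: 26.67
eef_pos: [0.6001, -0.3008, 0.0252]
orientation: [0.0, 0.702, 0.712, 0.0]
wrist_force: [0.1, 0.1, -0.1]
opening: 0.0852
grasp_force: 0.0
```

>>> servo_tool(
  commands=[
    {"x":0,"y":0,"z":0,"ax":0,"ay":0,"az":0,"fingers":0.4},
    {"x":0,"y":0,"z":0,"ax":0,"ay":0,"az":0,"fingers":0.3},
    {"x":0,"y":0,"z":0,"ax":0,"ay":0,"az":0,"fingers":0.1},
    {"x":0,"y":0,"z":0,"ax":0,"ay":0,"az":0,"fingers":0.05},
    {"x":0,"y":0,"z":0,"ax":0,"ay":0,"az":0,"fingers":0.05},
    {"x":0,"y":0,"z":0,"ax":0,"ay":0,"az":0,"fingers":0.05},
    {"x":0,"y":0,"z":0,"ax":0,"ay":0,"az":0,"fingers":0.05},
    {"x":0,"y":0,"z":0,"ax":0,"ay":0,"az":0,"fingers":0.05},
    {"x":0,"y":0,"z":0,"ax":0,"ay":0,"az":0,"fingers":0.05},
  ],
)

```text
time: 27.42
eef_pos: [0.6001, -0.3006, 0.025]
orientation: [0.0, 0.702, 0.712, 0.0]
wrist_force: [0.1, -0.5, 2.5]
opening: 0.0172
grasp_force: 30.7
```

>>> servo_tool(
  commands=[
    {"x":0,"y":0,"z":-0.02,"ax":0,"ay":0,"az":0,"fingers":0.05},
    {"x":0,"y":0,"z":-0.03,"ax":0,"ay":0,"az":0,"fingers":0.05},
    {"x":0,"y":0,"z":-0.03,"ax":0,"ay":0,"az":0,"fingers":0.05},
    {"x":0,"y":0,"z":-0.03,"ax":0,"ay":0,"az":0,"fingers":0.05},
    {"x":0.035,"y":0,"z":0,"ax":0,"ay":0,"az":0,"fingers":0.05},
    {"x":0.035,"y":0,"z":0,"ax":0,"ay":0,"az":0,"fingers":0.05},
    {"x":0.035,"y":0,"z":0,"ax":0,"ay":0,"az":0,"fingers":0.05},
    {"x":0.035,"y":0,"z":0,"ax":0,"ay":0,"az":0,"fingers":0.05},
    {"x":0.0355,"y":0,"z":0,"ax":0,"ay":0,"az":0,"fingers":0.05},
  ],
)

```text
time: 28.17
eef_pos: [0.5969, -0.1236, 0.1345]
orientation: [-0.0, 0.702, 0.712, -0.0]
wrist_force: [1.3, 0.1, -0.7]
opening: 0.0164
grasp_force: 30.6
```

>>> servo_tool(
  commands=[
    {"x":0,"y":-0.03,"z":0,"ax":0,"ay":0,"az":0,"fingers":0.05},
    {"x":0,"y":-0.03,"z":0,"ax":0,"ay":0,"az":0,"fingers":0.05},
    {"x":0,"y":-0.03,"z":0,"ax":0,"ay":0,"az":0,"fingers":0.05},
    {"x":0,"y":-0.03,"z":0,"ax":0,"ay":0,"az":0,"fingers":0.05},
    {"x":0,"y":0,"z":0,"ax":0,"ay":0,"az":0,"fingers":0.05},
    {"x":0,"y":0,"z":0,"ax":0,"ay":0,"az":0,"fingers":0.05},
    {"x":0,"y":0,"z":0,"ax":0,"ay":0,"az":0,"fingers":0.05},
  ],
)

```text
time: 28.75
eef_pos: [0.4779, -0.1271, 0.1351]
orientation: [0.001, 0.702, 0.712, 0.0]
wrist_force: [1.0, -0.1, -1.2]
opening: 0.0171
grasp_force: 30.6
```

>>> servo_tool(
  commands=[
    {"x":0.0022,"y":-0.001,"z":0.017,"ax":0,"ay":0,"az":0,"fingers":0.05},
    {"x":0,"y":0,"z":0.013,"ax":0,"ay":0,"az":0,"fingers":0.05},
    {"x":0,"y":0,"z":0,"ax":0,"ay":0,"az":0,"fingers":0.05},
    {"x":0,"y":0,"z":0,"ax":0,"ay":0,"az":0,"fingers":0.05},
  ],
)

```text
time: 29.08
eef_pos: [0.4768, -0.1247, 0.1043]
orientation: [-0.001, 0.702, 0.712, -0.0]
wrist_force: [0.1, -0.4, -0.9]
opening: 0.0171
grasp_force: 30.5
```

Run:
```python
from h import *
s=status.sense();e=s['eef_pos'];print(e,yaw(),s['wrist_force'])
w=vision.get_calibration('wrist');im=vision.snapshot('wrist');b=vision.snapshot('side')
P=lambda p:np.round(proj(w,[p])[0]).astype(int)
z=e[2]-.025+.016
for t in np.linspace(0,2*np.pi,40): cv2.circle(im,tuple(int(v) for v in P([e[0]+.022*np.cos(t),e[1]+.022*np.sin(t),z])),0,(0,255,255),-1)
for sx in(-.034,.034):
  for sy in(-.025,.025): cv2.circle(im,tuple(int(v) for v in P([.4769+sx,-.1248+sy,.062])),2,(255,0,255),-1)
cv2.imwrite('pics/w12.png',np.hstack([cv2.resize(im[160:400,200:440],(500,500),interpolation=cv2.INTER_CUBIC),cv2.resize(b[130:230,330:390],(300,500))])[:,:,::-1])
```

```text
[ 0.47676825 -0.12468542  0.10428975] (np.float64(90.8763322334765), array([-1.32248633e-03,  6.36351947e-04, -9.99998923e-01])) [ 0.08803028 -0.40135374 -0.9168161 ]
```

View pics/w12.png

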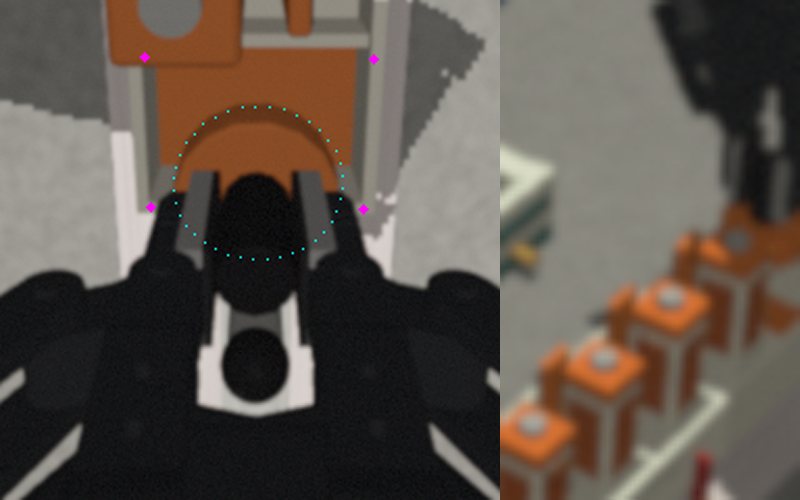

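Run:
```python
from h import *
np.set_printoptions(precision=4,suppress=True)
w=vision.get_calibration('wrist');im=vision.snapshot('wrist');e=status.sense()['eef_pos']
print('RGB profile col 338 rows 165-205 / col 322 rows 205-250')
for r in range(168,196):print(r,im[r,338],end=' ')
print()
for r in range(196,250,1):print(r,im[r,322],end=' ')
print()
z=e[2]-.009
for n,r,zz in(('r196',196,.034),('r210',210,z),('r218',218,z)):print(n,ground(w,[322,r],zz)[0])
print('pred ball',proj(w,[[.4777,-.1738,.1005]]),'pred wall edges z.062 y-.0998,-.0958:',proj(w,[[.49,-.0998,.062],[.49,-.0958,.062]]), 'knob top',proj(w,[[e[0],e[1],e[2]+.027],[e[0],e[1]+.009,e[2]+.027]]),'disc far',proj(w,[[e[0],e[1]+.022,z]]))
```

```text
RGB profile col 338 rows 165-205 / col 322 rows 205-250
168 [121  65  30] 169 [123  67  33] 170 [122  66  30] 171 [125  69  35] 172 [122  67  33] 173 [124  69  36] 174 [124  75  48] 175 [126  92  74] 176 [134 118 105] 177 [141 134 123] 178 [144 139 129] 179 [145 140 130] 180 [144 136 125] 181 [140 119 104] 182 [137  93  68] 183 [136  76  40] 184 [136  75  37] 185 [135  75  36] 186 [137  77  39] 187 [137  76  38] 188 [136  76  38] 189 [136  76  38] 190 [136  76  38] 191 [136  75  37] 192 [135  75  36] 193 [135  75  35] 194 [137  75  37] 195 [136  76  38] 
196 [136  75  37] 197 [136  75  37] 198 [134  74  33] 199 [136  76  39] 200 [137  76  38] 201 [136  75  37] 202 [135  75  37] 203 [136  76  37] 204 [135  74  35] 205 [135  75  36] 206 [136  76  38] 207 [136  75  35] 208 [133  74  36] 209 [124  67  32] 210 [108  58  28] 211 [99 53 26] 212 [98 53 25] 213 [100  55  26] 214 [99 53 25] 215 [100  53  27] 216 [101  55  26] 217 [102  54  23] 218 [110  60  25] 219 [127  70  36] 220 [136  76  38] 221 [139  79  41] 222 [137  75  38] 223 [136  76  37] 224 [134  73  34] 225 [136  76  38] 226 [136  75  36] 227 [135  74  37] 228 [135  76  37] 229 [135  75  36] 230 [136  76  39] 231 [136  76  37] 232 [137  75  38] 233 [136  77  39] 234 [137  76  38] 235 [136  75  37] 236 [136  76  38] 237 [136  75  36] 238 [136  75  37] 239 [137  76  39] 240 [135  75  37] 241 [126  69  32] 242 [103  54  26] 243 [61 33 18] 244 [24 15 14] 245 [ 9 11 11] 246 [ 7  8 11] 247 [8 6 9] 248 [8 6 8] 249 [15 13 15] 
r196 [ 0.4761 -0.1148  0.034 ]
r210 [ 0.476  -0.1025  0.0964]
r218 [ 0.4761 -0.107   0.0964]
pred ball [[323.1542 328.9724]] pred wall edges z.062 y-.0998,-.0958: [[344.6335 186.997 ]
 [344.8676 180.7507]] knob top [[323.7101 288.118 ]
 [324.0412 269.6732]] disc far [[324.0835 210.8485]]
```

Run:
```python
from h import *
from scipy.optimize import brentq
np.set_printoptions(precision=4,suppress=True)
w=vision.get_calibration('wrist');im=vision.snapshot('wrist').astype(int);e=status.sense()['eef_pos']
row=lambda y,z,x=e[0]:proj(w,[[x,y,z]])[0][1]
u=e[2]-.025
for n,r,dy,z in(('side bottom',209.7,.022,u),('side top',218.5,.022,u+.016),('stem base',242.7,.009,u+.016)):
    print(n,'marker y',brentq(lambda y:row(y+dy,z)-r,-.2,-.05))
print('wall near edge r181.5-> y',brentq(lambda y:row(y,.062)-181.5,-.2,-.05),'exp -.0998; r176',brentq(lambda y:row(y,.062)-175.8,-.2,-.05),'exp -.0958')
for zb in(.1,.105,.11):print('ball',zb,brentq(lambda y:row(y,zb)-335.2,-.25,-.1))
# x: floor edges & disc at some rows
for r in (188,200):print(r,[(c,*im[r,c]) for c in list(range(258,286,3))+list(range(362,386,3))])
print('floor corners',proj(w,[[.4769-.034,-.1148,.034],[.4769+.034,-.1148,.034],[.4769-.034,-.1148,.062],[.4769+.034,-.1148,.062]]))
```

```text
side bottom marker y -0.1302734468124955
side top marker y -0.12928429954536283
stem base marker y -0.13022345664356547
wall near edge r181.5-> y -0.0965300789581016 exp -.0998; r176 -0.09291548508620996 exp -.0958
ball 0.1 -0.1788072189572208
ball 0.105 -0.17434414246368551
ball 0.11 -0.16988106597015024
188 [(258, np.int64(125), np.int64(70), np.int64(37)), (261, np.int64(124), np.int64(67), np.int64(33)), (264, np.int64(124), np.int64(69), np.int64(34)), (267, np.int64(123), np.int64(66), np.int64(31)), (270, np.int64(125), np.int64(68), np.int64(33)), (273, np.int64(126), np.int64(69), np.int64(34)), (276, np.int64(125), np.int64(67), np.int64(33)), (279, np.int64(125), np.int64(68), np.int64(33)), (282, np.int64(126), np.int64(69), np.int64(34)), (285, np.int64(127), np.int64(71), np.int64(35)), (362, np.int64(135), np.int64(74), np.int64(35)), (365, np.int64(136), np.int64(76), np.int64(38)), (368, np.int64(134), np.int64(76), np.int64(41)), (371, np.int64(88), np.int64(84), np.int64(77)), (374, np.int64(86), np.int64(83), np.int64(76)), (377, np.int64(137), np.int64(132), np.i
[... 429 characters left out ...]
76, np.int64(135), np.int64(74), np.int64(37)), (279, np.int64(136), np.int64(76), np.int64(36)), (282, np.int64(135), np.int64(74), np.int64(36)), (285, np.int64(137), np.int64(77), np.int64(39)), (362, np.int64(137), np.int64(76), np.int64(38)), (365, np.int64(134), np.int64(73), np.int64(34)), (368, np.int64(128), np.int64(78), np.int64(47)), (371, np.int64(85), np.int64(82), np.int64(75)), (374, np.int64(90), np.int64(86), np.int64(79)), (377, np.int64(141), np.int64(137), np.int64(126)), (380, np.int64(143), np.int64(139), np.int64(128)), (383, np.int64(129), np.int64(124), np.int64(120))]
floor corners [[275.8127 195.3179]
 [370.2269 196.5772]
 [269.5582 208.6265]
 [376.6788 210.035 ]]
```

The marker's +y side face explains the offset. It sits about 5 mm toward -y of the TCP, and the pocket about 3 mm toward +y. I'll shift +8 mm and lower.

>>> servo_tool(
  commands=[
    {"x":0.008,"y":0,"z":0.01,"ax":0,"ay":0,"az":0,"fingers":0.05},
    {"x":0,"y":0,"z":0,"ax":0,"ay":0,"az":0,"fingers":0.05},
    {"x":0,"y":0,"z":0,"ax":0,"ay":0,"az":0,"fingers":0.05},
    {"x":0,"y":0,"z":0,"ax":0,"ay":0,"az":0,"fingers":0.05},
  ],
)

```text
time: 29.62
eef_pos: [0.4765, -0.117, 0.0953]
orientation: [0.0, 0.702, 0.712, 0.0]
wrist_force: [-0.3, -0.1, -0.8]
opening: 0.0173
grasp_force: 30.5
```

Run:
```python
from h import *
from scipy.optimize import brentq
w=vision.get_calibration('wrist');im=vision.snapshot('wrist').astype(int);s=status.sense();e=s['eef_pos'];print(e,s['wrist_force'])
print([(r,*im[r,322][:2]) for r in range(190,250,2)]);print([(r,*im[r,338]) for r in range(185,215,2)])
row=lambda y,z,x=e[0]:proj(w,[[x,y,z]])[0][1]
u=e[2]-.025
print('pred bottom/top/stem',row(e[1]-.0052+.022,u),row(e[1]-.0052+.022,u+.016),row(e[1]-.0052+.009,u+.016),'wall edges',row(-.0968,.062),row(-.0928,.062))
```

```text
[ 0.47654889 -0.11703294  0.09533952] [-0.1220208  -0.32173319 -1.66364078]
[(190, np.int64(107), np.int64(103)), (192, np.int64(133), np.int64(129)), (194, np.int64(144), np.int64(140)), (196, np.int64(142), np.int64(138)), (198, np.int64(140), np.int64(117)), (200, np.int64(136), np.int64(77)), (202, np.int64(135), np.int64(74)), (204, np.int64(135), np.int64(74)), (206, np.int64(136), np.int64(75)), (208, np.int64(134), np.int64(74)), (210, np.int64(107), np.int64(56)), (212, np.int64(98), np.int64(53)), (214, np.int64(99), np.int64(53)), (216, np.int64(100), np.int64(53)), (218, np.int64(111), np.int64(61)), (220, np.int64(138), np.int64(79)), (222, np.int64(137), np.int64(77)), (224, np.int64(136), np.int64(75)), (226, np.int64(136), np.int64(75)), (228, np.int64(137), np.int64(78)), (230, np.int64(135), np.int64(73)), (232, np.int64(135), np.int64(74)), (234, np.int64(135), np.int64(74)), (236, np.int64(137), np.int64(76)), (238, np.int64(135), np.int64(76)), (240, np.int64(135), np.int64(74)), (242, np.int64(102), np.int64(55)), (244, np.int64(22), np.int64(18)), (246, np.int6
[... 231 characters left out ...]
4(74), np.int64(62)), (193, np.int64(114), np.int64(96), np.int64(81)), (195, np.int64(125), np.int64(114), np.int64(102)), (197, np.int64(130), np.int64(117), np.int64(106)), (199, np.int64(132), np.int64(84), np.int64(58)), (201, np.int64(136), np.int64(77), np.int64(38)), (203, np.int64(136), np.int64(75), np.int64(38)), (205, np.int64(135), np.int64(73), np.int64(35)), (207, np.int64(135), np.int64(75), np.int64(37)), (209, np.int64(136), np.int64(76), np.int64(37)), (211, np.int64(132), np.int64(73), np.int64(34)), (213, np.int64(106), np.int64(58), np.int64(29))]
pred bottom/top/stem 209.6482953088529 220.20023108014777 242.72370143011253 wall edges 199.3781166842195 192.94491599433593
```

>>> servo_tool(
  commands=[
    {"x":0,"y":0,"z":0.008,"ax":0,"ay":0,"az":0,"fingers":0.05},
    {"x":0,"y":0,"z":0.008,"ax":0,"ay":0,"az":0,"fingers":0.05},
    {"x":0,"y":0,"z":0.008,"ax":0,"ay":0,"az":0,"fingers":0.05},
    {"x":0,"y":0,"z":0.006,"ax":0,"ay":0,"az":0,"fingers":0.05},
    {"x":0,"y":0,"z":0,"ax":0,"ay":0,"az":0,"fingers":0.05},
    {"x":0,"y":0,"z":0,"ax":0,"ay":0,"az":0,"fingers":0.05},
  ],
)

```text
time: 30.17
eef_pos: [0.4759, -0.1166, 0.0642]
orientation: [-0.001, 0.702, 0.712, -0.0]
wrist_force: [-0.2, -0.0, -0.8]
opening: 0.0168
grasp_force: 30.5
```

>>> servo_tool(
  commands=[
    {"x":0,"y":0,"z":0.004,"ax":0,"ay":0,"az":0,"fingers":0.05},
    {"x":0,"y":0,"z":0.001,"ax":0,"ay":0,"az":0,"fingers":0.05},
    {"x":0,"y":0,"z":0,"ax":0,"ay":0,"az":0,"fingers":0.05},
    {"x":0,"y":0,"z":0,"ax":0,"ay":0,"az":0,"fingers":0.3},
    {"x":0,"y":0,"z":0,"ax":0,"ay":0,"az":0,"fingers":0.3},
    {"x":0,"y":0,"z":0,"ax":0,"ay":0,"az":0,"fingers":0.35},
    {"x":0,"y":0,"z":0,"ax":0,"ay":0,"az":0,"fingers":0.35},
  ],
)

```text
time: 30.75
eef_pos: [0.4764, -0.1168, 0.06]
orientation: [0.0, 0.702, 0.712, 0.0]
wrist_force: [-0.7, 1.0, 0.1]
opening: 0.0299
grasp_force: 0.0
```

>>> servo_tool(
  commands=[
    {"x":0,"y":0,"z":-0.01,"ax":0,"ay":0,"az":0,"fingers":0.35},
    {"x":0,"y":0,"z":-0.02,"ax":0,"ay":0,"az":0,"fingers":0.35},
    {"x":0,"y":0,"z":-0.03,"ax":0,"ay":0,"az":0,"fingers":0.5},
    {"x":0,"y":0,"z":-0.04,"ax":0,"ay":0,"az":0,"fingers":1},
    {"x":0,"y":0,"z":-0.04,"ax":0,"ay":0,"az":0,"fingers":1},
    {"x":-0.018,"y":0,"z":-0.03,"ax":0,"ay":0,"az":0,"fingers":1},
    {"x":-0.036,"y":0,"z":0,"ax":0,"ay":0,"az":0,"fingers":1},
    {"x":0,"y":0,"z":0,"ax":0,"ay":0,"az":0,"fingers":1},
    {"x":0,"y":0,"z":0,"ax":0,"ay":0,"az":0,"fingers":1},
  ],
)

```text
time: 31.5
eef_pos: [0.477, -0.172, 0.23]
orientation: [0.0, 0.703, 0.712, 0.0]
wrist_force: [-0.9, 0.3, -0.9]
opening: 0.0855
grasp_force: 0.0
```

Run:
```python
from h import *
w=vision.get_calibration('wrist');im=vision.snapshot('wrist');s=status.sense();e=s['eef_pos'];print(e,yaw()[0],s['opening'],s['wrist_force'])
b=vision.snapshot('side');t=vision.snapshot('top')
for n,k in(('wrist',w),('side',vision.get_calibration('side')),('top',vision.get_calibration('top'))):
  for r in trace(n,'marker_centre')[:2]:
    print(n,round(r['p'],2),np.round(r['box']),'pred ctr/knob/disc',np.round(proj(k,[[.4765,-.122,.05],[.4765,-.122,.086],[.4765,-.122,.034]])).tolist())
v=cv2.cvtColor(im,cv2.COLOR_RGB2GRAY);p=proj(w,[[.4777,-.172,.105]])[0].round().astype(int)
sub=v[p[1]-35:p[1]+35,p[0]-35:p[0]+35]<35;q=np.argwhere(sub);print('ball pred',p,'dark centroid',q.mean(0)[::-1]+p-35,len(q))
```

```text
[ 0.47675116 -0.17101142  0.22953151] 90.77808200946009 0.08532869553328253 [-0.59277201 -0.27540659  0.03991009]
wrist 0.86 [303. 101. 343. 148.] pred ctr/knob/disc [[323.0, 126.0], [323.0, 130.0], [323.0, 125.0]]
side 0.66 [308. 158. 399. 257.] pred ctr/knob/disc [[380.0, 189.0], [382.0, 178.0], [380.0, 194.0]]
top 0.6 [219. 213. 453. 280.] pred ctr/knob/disc [[408.0, 245.0], [411.0, 244.0], [407.0, 245.0]]
top 0.59 [399. 238. 417. 254.] pred ctr/knob/disc [[408.0, 245.0], [411.0, 244.0], [407.0, 245.0]]
ball pred [324 189] dark centroid [322.26460481 187.78694158] 291
```

The marker is in its pocket at the predicted pixels. Now I'll grip the handle.

>>> servo_tool(
  commands=[
    {"x":0,"y":0,"z":0.033,"ax":0,"ay":0,"az":0,"fingers":1},
    {"x":0,"y":0,"z":0.033,"ax":0,"ay":0,"az":0,"fingers":1},
    {"x":0,"y":0,"z":0.033,"ax":0,"ay":0,"az":0,"fingers":1},
    {"x":0,"y":0,"z":0.033,"ax":0,"ay":0,"az":0,"fingers":1},
    {"x":0,"y":0,"z":0.033,"ax":0,"ay":0,"az":0,"fingers":1},
    {"x":0,"y":0,"z":0,"ax":0,"ay":0,"az":0,"fingers":1},
    {"x":0,"y":0,"z":0,"ax":0,"ay":0,"az":0,"fingers":1},
  ],
)

```text
time: 32.38
eef_pos: [0.4763, -0.1698, 0.0642]
orientation: [-0.002, 0.702, 0.713, -0.0]
wrist_force: [-0.4, 0.0, 0.5]
opening: 0.0854
grasp_force: 0.0
```

>>> servo_tool(
  commands=[
    {"x":0,"y":0,"z":0,"ax":0,"ay":0,"az":0,"fingers":0.4},
    {"x":0,"y":0,"z":0,"ax":0,"ay":0,"az":0,"fingers":0.1},
    {"x":0,"y":0,"z":0,"ax":0,"ay":0,"az":0,"fingers":0},
    {"x":0,"y":0,"z":0,"ax":0,"ay":0,"az":0,"fingers":0},
    {"x":0,"y":0,"z":0,"ax":0,"ay":0,"az":0,"fingers":0},
    {"x":0,"y":0,"z":0,"ax":0,"ay":0,"az":0,"fingers":0},
    {"x":0,"y":0,"z":0,"ax":0,"ay":0,"az":0,"fingers":0},
    {"x":0,"y":0,"z":0,"ax":0,"ay":0,"az":0,"fingers":0},
    {"x":0,"y":0,"z":0,"ax":0,"ay":0,"az":0,"fingers":0},
  ],
)

```text
time: 33.13
eef_pos: [0.4773, -0.171, 0.0655]
orientation: [0.001, 0.702, 0.712, 0.0]
wrist_force: [-1.1, -0.8, 6.0]
opening: 0.0152
grasp_force: 29.1
```

Push +160 mm gently (~6.4 mm per row ramping).

>>> servo_tool(
  commands=[
    {"x":0.003,"y":0,"z":0,"ax":0,"ay":0,"az":0,"fingers":0},
    {"x":0.005,"y":0,"z":0,"ax":0,"ay":0,"az":0,"fingers":0},
    {"x":0.008,"y":0,"z":0,"ax":0,"ay":0,"az":0,"fingers":0},
    {"x":0.009,"y":0,"z":0,"ax":0,"ay":0,"az":0,"fingers":0},
    {"x":0.009,"y":0,"z":0,"ax":0,"ay":0,"az":0,"fingers":0},
    {"x":0.009,"y":0,"z":0,"ax":0,"ay":0,"az":0,"fingers":0},
    {"x":0.009,"y":0,"z":0,"ax":0,"ay":0,"az":0,"fingers":0},
    {"x":0.009,"y":0,"z":0,"ax":0,"ay":0,"az":0,"fingers":0},
    {"x":0.009,"y":0,"z":0,"ax":0,"ay":0,"az":0,"fingers":0},
    {"x":0.01,"y":0,"z":0,"ax":0,"ay":0,"az":0,"fingers":0},
  ],
)

```text
time: 33.97
eef_pos: [0.4762, -0.0908, 0.0655]
orientation: [0.001, 0.702, 0.712, -0.0]
wrist_force: [-0.7, -1.2, 5.9]
opening: 0.0151
grasp_force: 29.4
```

>>> servo_tool(
  commands=[
    {"x":0.01,"y":0,"z":0,"ax":0,"ay":0,"az":0,"fingers":0},
    {"x":0.01,"y":0,"z":0,"ax":0,"ay":0,"az":0,"fingers":0},
    {"x":0.01,"y":0,"z":0,"ax":0,"ay":0,"az":0,"fingers":0},
    {"x":0.01,"y":0,"z":0,"ax":0,"ay":0,"az":0,"fingers":0},
    {"x":0.01,"y":0,"z":0,"ax":0,"ay":0,"az":0,"fingers":0},
    {"x":0.009,"y":0,"z":0,"ax":0,"ay":0,"az":0,"fingers":0},
    {"x":0.008,"y":0,"z":0,"ax":0,"ay":0,"az":0,"fingers":0},
    {"x":0.005,"y":0,"z":0,"ax":0,"ay":0,"az":0,"fingers":0},
    {"x":0,"y":0,"z":0,"ax":0,"ay":0,"az":0,"fingers":0},
    {"x":0,"y":0,"z":0,"ax":0,"ay":0,"az":0,"fingers":0},
  ],
)

```text
time: 34.8
eef_pos: [0.4752, -0.018, 0.0654]
orientation: [0.0, 0.701, 0.713, 0.001]
wrist_force: [-0.5, 3.1, 7.7]
opening: 0.0153
grasp_force: 29.5
```

>>> servo_tool(
  commands=[
    {"x":0.004,"y":0,"z":0,"ax":0,"ay":0,"az":0,"fingers":0},
    {"x":0.003,"y":0,"z":0,"ax":0,"ay":0,"az":0,"fingers":0},
    {"x":0,"y":0,"z":0,"ax":0,"ay":0,"az":0,"fingers":0},
    {"x":0,"y":0,"z":0,"ax":0,"ay":0,"az":0,"fingers":0},
  ],
)

```text
time: 35.13
eef_pos: [0.4751, -0.0118, 0.0654]
orientation: [0.001, 0.702, 0.712, 0.0]
wrist_force: [-0.2, -0.0, 6.3]
opening: 0.0153
grasp_force: 29.5
```

Run:
```python
from h import *
s=status.sense();print(s['eef_pos'],s['wrist_force'])
t=vision.snapshot('top');c=vision.get_calibration('top')
h=cv2.cvtColor(t,cv2.COLOR_RGB2HSV)
for n,a in(('red',((h[:,:,0]<5)|(h[:,:,0]>172))&(h[:,:,1]>110)),('blue',(h[:,:,0]>100)&(h[:,:,0]<126)&(h[:,:,1]>110))):
    a[:,:275]=0;a[:,320:]=0;a[:215]=0;a[280:]=0
    N,_,st,cc=cv2.connectedComponentsWithStats(a.astype(np.uint8));print(n,[(int(st[i,4]),*cc[i].round(1)) for i in range(1,N)])
```

```text
[ 0.47511285 -0.01182165  0.06544792] [-1.78681096e-01 -2.54324672e-03  6.34573368e+00]
red []
blue [(24, np.float64(295.2), np.float64(229.0)), (27, np.float64(297.0), np.float64(271.6))]
```

Zero force along the rail after 159 mm means the detent has clicked in. I'll release, rise, move away and check.

>>> servo_tool(
  commands=[
    {"x":0,"y":0,"z":0,"ax":0,"ay":0,"az":0,"fingers":1},
    {"x":0,"y":0,"z":0,"ax":0,"ay":0,"az":0,"fingers":1},
    {"x":0,"y":0,"z":0,"ax":0,"ay":0,"az":0,"fingers":1},
    {"x":0,"y":0,"z":0,"ax":0,"ay":0,"az":0,"fingers":1},
    {"x":0,"y":0,"z":0,"ax":0,"ay":0,"az":0,"fingers":1},
    {"x":0,"y":0,"z":-0.035,"ax":0,"ay":0,"az":0,"fingers":1},
    {"x":0,"y":0,"z":-0.035,"ax":0,"ay":0,"az":0,"fingers":1},
    {"x":0,"y":0,"z":-0.035,"ax":0,"ay":0,"az":0,"fingers":1},
    {"x":0,"y":0,"z":-0.035,"ax":0,"ay":0,"az":0,"fingers":1},
    {"x":0,"y":0,"z":-0.035,"ax":0,"ay":0,"az":0,"fingers":1},
  ],
)

```text
time: 36.02
eef_pos: [0.4742, -0.0116, 0.2415]
orientation: [-0.0, 0.702, 0.712, 0.0]
wrist_force: [0.7, -0.4, -0.4]
opening: 0.0857
grasp_force: 0.0
```

>>> servo_tool(
  commands=[
    {"x":-0.04,"y":0,"z":0,"ax":0,"ay":0,"az":0,"fingers":1},
    {"x":-0.04,"y":0,"z":0,"ax":0,"ay":0,"az":0,"fingers":1},
    {"x":-0.04,"y":0,"z":0,"ax":0,"ay":0,"az":0,"fingers":1},
    {"x":-0.04,"y":0,"z":0,"ax":0,"ay":0,"az":0,"fingers":1},
    {"x":-0.04,"y":0,"z":0,"ax":0,"ay":0,"az":0,"fingers":1},
    {"x":0,"y":0,"z":0,"ax":0,"ay":0,"az":0,"fingers":1},
    {"x":0,"y":0,"z":0,"ax":0,"ay":0,"az":0,"fingers":1},
  ],
)

```text
time: 36.6
eef_pos: [0.4773, -0.2137, 0.239]
orientation: [-0.001, 0.703, 0.711, -0.0]
wrist_force: [0.4, 0.4, 0.2]
opening: 0.0853
grasp_force: 0.0
```

Run:
```python
from h import *
s=status.sense();print(s['eef_pos'],s['wrist_force'])
t=vision.snapshot('top');c=vision.get_calibration('top')
for q in blobs(t,(5,140,60),(18,255,255),60)+blobs(t,(45,80,30),(75,255,255),40):print(q,ground(c,q[1:],.1)[0][:2])
m=trace('top','marker_centre')
for r in m[:2]:print('marker',round(r['p'],2),np.round(r['box']))
print('pred caps',proj(c,[[.4752-.011-.0157*y,-.0168+.002+.16+y,.122] for y in(-.054,0,.054,.108)]).round(1).tolist(),'marker pred',proj(c,[[.4745,.038,.05]]).round(1))
roi=t[222:280,285:310].astype(int);r=roi[:,:,0]-np.maximum(roi[:,:,1],roi[:,:,2])
p=np.argwhere(r>25);w=r[r>25];print('reddish px (col,row):',[(int(a[1]+285),int(a[0]+222),int(x)) for a,x in zip(p,w)][:30])
```

```text
[ 0.47730531 -0.21370397  0.23904893] [0.42710946 0.39940927 0.2380001 ]
(515, np.float64(340.7), np.float64(247.8)) [0.47355616 0.03673596]
(146, np.float64(294.9), np.float64(252.9)) [0.46529238 0.1396304 ]
(133, np.float64(318.5), np.float64(252.2)) [0.46526333 0.08671639]
(175, np.float64(246.6), np.float64(256.0)) [0.46163495 0.2482909 ]
(162, np.float64(270.9), np.float64(254.5)) [0.46334368 0.19358275]
(144, np.float64(357.8), np.float64(170.0)) [ 0.64904943 -0.00864194]
marker 0.58 [236. 231. 368. 271.]
marker 0.53 [329. 241. 346. 256.]
pred caps [[316.3, 252.2], [291.7, 253.4], [267.1, 254.5], [242.6, 255.6]] marker pred [[339.6 247.9]]
reddish px (col,row): [(294, 232, 40), (294, 233, 31), (293, 242, 30), (294, 242, 37), (295, 242, 42), (296, 242, 43), (297, 242, 42), (298, 242, 39), (292, 243, 36), (293, 243, 46), (294, 243, 51), (295, 243, 55), (296, 243, 55), (297, 243, 52), (298, 243, 44), (299, 243, 26), (291, 244, 39), (292, 244, 52), (293, 244, 56), (294, 244, 60), (295, 244, 63), (296, 244, 61), (297, 244, 55), (298, 244, 41), (290, 245, 33), (291, 245, 52), (292, 245, 60), (293, 245, 57), (294, 245, 59), (295, 245, 61)]
```

```bash
python3 -c "
from rig import bot;print(bot.job_done())"
```

```text
the job is handed in; nothing more can be done
None
```

I handed the job in at about 37 s of the 192 s allowed: all four spent cartridges and the marker stand in the carrier, which shows zero force along the rail and red pointer within about 2 mm of the blue mark, so I take it as clicked in at the blue station. The green cartridge is still in the dock, and I didn't touch the other things on the bench.

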